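Shim and wedge a glued duct shut in the bonding jig

ROBOT

A 6-joint arm with a two-finger parallel gripper is mounted at the origin on the work surface. World frame = base frame: x ahead of the robot, y to its left, z up, the work surface at z = 0. Lengths are in m, angles in rad, forces in N, time in s.
With the tool pointing down it reaches from about 0.4 to 0.925 m from the base axis. Payload 12.5 kg.
Tool frame: the origin (TCP) lies at the very end of the fingers, on their centre line; the grasp point (between the pads) lies 19 mm behind it; z points along the fingers, y is the direction in which the jaws open and shut (so a half turn about z gives the same grasp; the last joint's range is limited). The gripper opens to 95 mm and grips with 3 to 60 N. Pads are 20 mm wide; open, the fingers measure 119 mm over their backs; the gripper's body (75 mm by 180 mm) begins 59 mm behind the grasp point.
Start: joints at [1.11, 0.491, 1.559, -0, 1.092, -0.106], TCP at [0.217, 0.586, 0.215] pointing down, gripper open.
Joint ranges: [-3.1, 3.1], [-0.84, 2.19], [0.05, 2.79], [-1.13, 4.28], [0.06, 2.93], [-2.69, 2.69]. Speed limits (rad/s): [2.22, 2.22, 2.79, 3.14, 3.14, 3.14].

INTERFACE

Orientations are given as a unit quaternion [w, x, y, z].
In Python, from station import manip gives the robot as it stands.
- The arm moves only by the tool carry_out, never from a script. Its argument "deltas" is a list of rows, each an object with "translation": the shift along the tool's x, y, z in mm, a list of three; "delta_rot": the turn, a rotation vector about the tool's x, y, z in rad, a list of three. A call has 1 to 5 rows; each row shifts and turns the commanded pose from where the row before left it, along the tool's axes as they then stand; what a row does not reach is not made up. A row lasts 1/10 s, in which the tool goes at most 50 mm and 8.59 degrees, less where a joint would pass 70% of its speed; a pose out of reach is approached as far as the arm can. A call with a gripper value outside its range is refused whole. "gripper" is the finger opening in mm, from 0 to 95.1, set as the call begins (left out, the last holds). The fingers move at their own pace and stop on an object; "force" is the grip in N (left out, the last holds). Time passes only in rows, so rows that do not move let the fingers close. It gives the time, the measured TCP pose, the force and the opening at its end, in the units of the state.
- manip.read_state(): the state, without advancing time (a new reading comes with each control period).
- manip.capture(name): name is "scene" or "top" or "wrist"; returns (picture, depth): 480x640x3 uint8, red, green, blue; 480x640 float32, m along the optical axis (not along the pixel's ray), 0 where there is no reading.
- manip.calibration(name): a dict with "camera_matrix" (3x3 intrinsics, pixels), "k1" (the pictures are not rectified: a ray, as slopes to the right and down, at radius r is drawn at 1 + k1 r^2 times it, then the intrinsics apply), "view" (4x4, takes a point from world to camera coordinates); the wrist camera has in their place "mount" (4x4, takes a point from camera to tool coordinates, whose origin is the TCP and whose axes are the flange's). Camera axes: x right, y up, looking along -z (the intrinsics and any distortion apply to the point x, -y, -z); pixel columns grow to the right and rows downward; lengths in m; the calibration is good to about 2 mm. A picture is of the moment at which its call begins: read the wrist's pose just before it. calibration takes no time and is no camera call.
- manip.close_job(): hands the job in, once; it reports no verdict.
Trained networks look in the newest picture that a camera, given by its name, has taken for a name from the list of things; names that differ only in an ending like _2 or _b are one class to them, and where a whole thing is asked for, a point or a joint stands for the part that bears it (a point fixed in the world has none). Each returns a list of dicts, best first, with "score" (0 to 1); they miss things now and then, are a little off and sometimes report something else, mostly with a low value. They report only what shows in the picture. A call takes as long as a camera call. They do not tell look-alikes from the thing itself.
- manip.look_for(name, camera): "rect" ([centre column, centre row, width, height] in pixels, round what is visible of it).
- manip.mark_of(name, camera): "location" ([row, column] in pixels: a listed point, or the origin of a listed thing).
The state is a dict: "t": time; "joint_positions": joint angles; "joint_velocities": joint speeds; "joint_efforts": joint torques, N m; "tcp_pos": TCP position; "ee_rot": TCP orientation; "contact_force": force on the tool from outside, world axes, zero at the start; "moment": the same for the moment, N m; "opening": finger opening in m.
Only numpy, scipy, OpenCV 4.12 (cv2) and the standard library are available. Lean on these libraries where they do the work, as an engineer would, in place of code of your own. Each camera call takes 0.05 s, during which the arm holds its last target.

TASK

The two halves of the cyan printed duct sit glued but still apart in the bonding jig: first press the blue head of the activator spray bottle right down and let it spring back up. Then lean yellow shims from the rack back against the red push face, one after another, until the gap to the stop block is small enough for the orange wedge to jam before it reaches the bed (one or two shims do), and push the wedge down, flat face along the stop and at least a quarter of its blade below the stop's top, until the duct halves are fully closed and the wedge is tight. Finish while still holding the wedge by its head and pressing it firmly down to hold the stack tight; leave unused shims in the rack and the other things on the bench alone.

Things in the scene. Friction and masses are not known exactly. Their poses are not given: they have to be found in the camera images.
- stop: dark steel stop block bolted to the jig's bed. Its gap face is a vertical plane 28 mm wide (x), 52 tall, top edge chamfered 3.5 x 7. Origin: middle of that face's foot, on the bed (80 mm wide, its top 30 mm above the bench). y points across the gap to the carriage and on along the jig, z up. Block runs 46 mm back (-y); flanges 60 wide, 9 high begin 20 mm back; a knob 34 mm back ends 62 mm above the bed. Room beside the gap
- push_foot (a point): middle of the foot, on the bed, of the carriage's red push face (28 mm wide, 57 tall) opposite the stop. The face leans back: it recedes from the stop 1 mm per 4 mm of height (14 degrees). Gap at bed level = this point's distance from the stop's face along the stop's y; 12 to 24 mm once the carriage is closed. The duct (75 mm above the bed) begins 35 mm further along y
- carriage (a joint): sliding carriage with the near half of the cyan duct: opening left between the duct halves in m, 0 = closed (hard stop), at most 0.008, starts at 0.0035 to 0.0045. As it closes the push face moves by as much away from the stop. No spring: it slides with about 1 N and stays where it is left
- shim_a_mid (a point): centre of a yellow plastic shim, 42 wide (x) x 6 thick (y) x 60 tall (z) mm, top corners chamfered, 30 g. Starts upright in a slot of the grey rack, z up; slot walls are 26 mm wide and end 24 mm above its foot, so it can be gripped across its 42 mm width. All three are alike
- shim_b_mid (a point): centre of a yellow plastic shim, 42 wide (x) x 6 thick (y) x 60 tall (z) mm, top corners chamfered, 30 g. Starts upright in a slot of the grey rack, z up; slot walls are 26 mm wide and end 24 mm above its foot, so it can be gripped across its 42 mm width. All three are alike
- shim_c_mid (a point): centre of a yellow plastic shim, 42 wide (x) x 6 thick (y) x 60 tall (z) mm, top corners chamfered, 30 g. Starts upright in a slot of the grey rack, z up; slot walls are 26 mm wide and end 24 mm above its foot, so it can be gripped across its 42 mm width. All three are alike
- wedge_grip (a point): centre of the orange wedge's head, where it is gripped: 40 wide (x) x 24 (y) x 36 tall (z) mm. Blade below: 36 wide, 66 long, tip 84 mm below this point; flat face (-y, 12 mm from this point) vertical; sloping face (+y) tapers 1 in 4 like the push face: 13 mm thick at the tip, 29.5 at the head. 70 g. Starts upright in the rack's end slot (walls 24 mm up the blade), z up
- spray_top (a point): middle of the top of the blue sprung spray head, 25 mm across, 145 mm above the bench, on the amber bottle (45 mm across) in a holder fixed beside the jig
- spray_head (a joint): how far the spray head is pressed in, m: 0 up, 0.008 fully down; springs back. About 3 N starts it, 8 N holds it fully down
- rack: grey rack fixed to the bench, 34 x 160 x 30 mm: shims and wedge stand in a row along its y, about 36 mm or more apart, their axes parallel to its own, the 102 mm tall wedge at the -y end with its flat face away from the shims. Origin: on the bench under it; shims and wedge stand 6 mm above the bench
- wedge: the orange wedge as a whole; origin: middle of the foot of its flat face, at the tip
- glue: small white glue bottle, 34 mm across, 95 mm tall, red cap; leave alone. Origin on its underside
- scraper: print scraper with black handle, 250 mm long, lying flat; leave alone. Origin on its underside
- driver: red screwdriver, 170 mm long, lying; leave alone. Origin on its underside
- caliper: steel caliper with black head, 190 mm long, lying; leave alone. Origin on its underside
- gear: loose cyan printed gear, 60 mm across, 16 mm tall; leave alone. Origin on its underside
- cutters: blue-handled cutters, about 135 mm long, lying; leave alone. Origin on its underside
- screw_jar: clear jar with black lid, 52 mm across, 55 mm tall; leave alone. Origin on its underside
Things that resemble listed ones, but are neither listed nor needed, are in the scene too. Several things have the shape of the wedge; the one meant has the colours described above. There is more than one size of the part that bears spray_top; the job needs the larger.

How it is judged:
By the outcome, as a careful person would: the job done as asked, in the order asked, and still so for the second after the job is handed in, while the arm keeps its last pose, push and grip.
It also fails if it takes over 72 s, if anything falls off the work surface, if the arm or the gripper's body presses on something with over 40 N, if the wrist force passes 120 N, or if a joint passes its speed limit or range.

## Working session

There is one attempt and no reset: what is moved stays moved. The work goes in short steps, Python scripts to look and compute and a tool call to move; the robot and the scene stay as the last step left them, time stands still between calls to the robot, and variables do not carry over. Pictures are saved under pics/ and viewed, and the job is handed in when it is done.

Besides the shell and the picture viewer there is one more tool, called after "Emit:" as name([rows], argument=value, ...), one row to a line, values as JSON. carry_out: Moves the arm, as the interface text tells. Its arguments: {"type":"object","properties":{"deltas":{"type":"array","items":{"type":"object","properties":{"translation":{"type":"array","items":{"type":"number"}},"delta_rot":{"type":"array","items":{"type":"number"}}}}},"gripper":{"type":"number"},"force":{"type":"number"}},"required":["deltas"]}

```bash
ls; mkdir -p pics
python3 - <<'E'
from station import manip
import cv2
print(manip.read_state())
for n in ["scene","top","wrist"]:
    p,d=manip.capture(n); cv2.imwrite(f"pics/{n}0.png",p[:,:,::-1]); 
    import numpy as np; np.save(f"pics/{n}0.npy",d)
    print(n,manip.calibration(n))
E
```

```text
pics
{'t': 0.0, 'joint_positions': array([ 1.11042418e+00,  4.91553509e-01,  1.55947332e+00,  1.63772989e-05,
        1.09170055e+00, -1.05621952e-01]), 'joint_velocities': array([3.56236630e-04, 6.53330209e-04, 1.02948479e-04, 4.94540659e-04,
       1.62570788e-03, 8.18964482e-05]), 'joint_efforts': array([-1.78026898e-03, -6.12633491e+01, -2.58178550e+01,  6.91634906e-02,
        4.82917868e-02, -1.07753444e-04]), 'tcp_pos': array([0.21697115, 0.58585741, 0.21405729]), 'ee_rot': array([-1.65402947e-04,  1.76450156e-01,  9.84309413e-01, -5.42766033e-04]), 'contact_force': array([-0.06207634, -0.45949915,  0.32264238]), 'moment': array([ 0.04175305, -0.00129471,  0.00710482]), 'opening': 0.09539351860278007}
scene {'camera_matrix': array([[616.63727966,   0.        , 327.39285994],
       [  0.        , 616.63727966, 235.04826831],
       [  0.        ,   0.        ,   1.        ]]), 'k1': -0.005040301200061311, 'view': array([[-0.06135594,  0.99808772,  0.00750678,  0.01224116],
       [-0.58375906, -0.04198417,  0.81084073,  0.25268824],
       [ 0.80960534,  0.04536774,  0.5852187
[... 492 characters left out ...]
2347551e-02,  9.85901829e-01,
        -1.23904471e+00],
       [ 0.00000000e+00,  0.00000000e+00,  0.00000000e+00,
         1.00000000e+00]])}
wrist {'camera_matrix': array([[353.77673529,   0.        , 321.42595235],
       [  0.        , 353.77673529, 236.26624771],
       [  0.        ,   0.        ,   1.        ]]), 'k1': 0.006492525299192073, 'mount': array([[-1.89002387e-03,  9.72485885e-01,  2.32954140e-01,
         6.70526618e-02],
       [ 9.99997739e-01,  2.06504716e-03, -5.07437258e-04,
        -7.77600866e-04],
       [-9.74536856e-04,  2.32952654e-01, -9.72487589e-01,
        -1.70146954e-01],
       [ 0.00000000e+00,  0.00000000e+00,  0.00000000e+00,
         1.00000000e+00]])}
```

View pics/scene0.png

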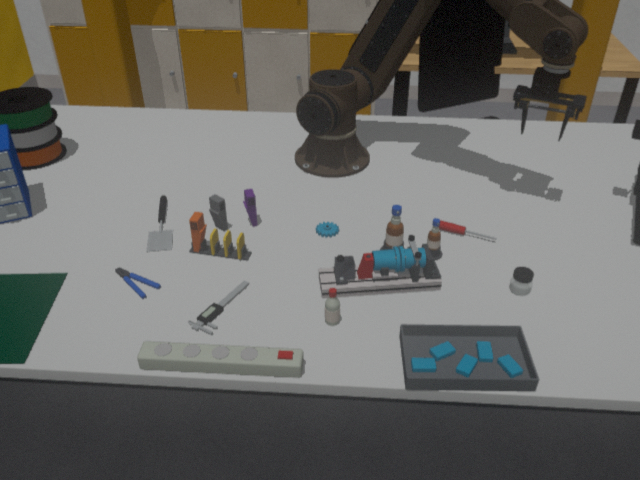

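View pics/top0.png

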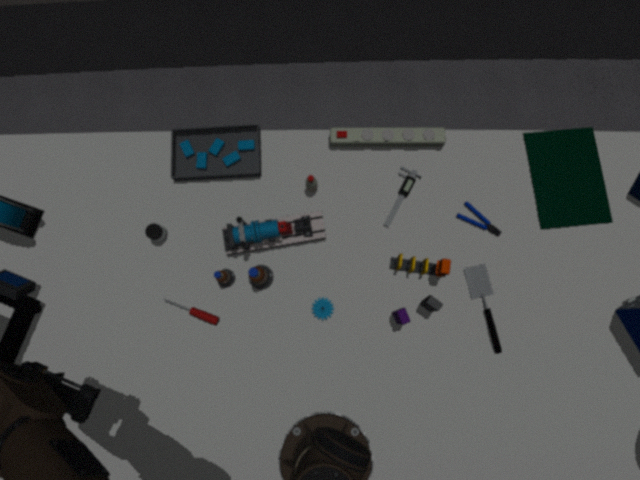

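View pics/wrist0.png

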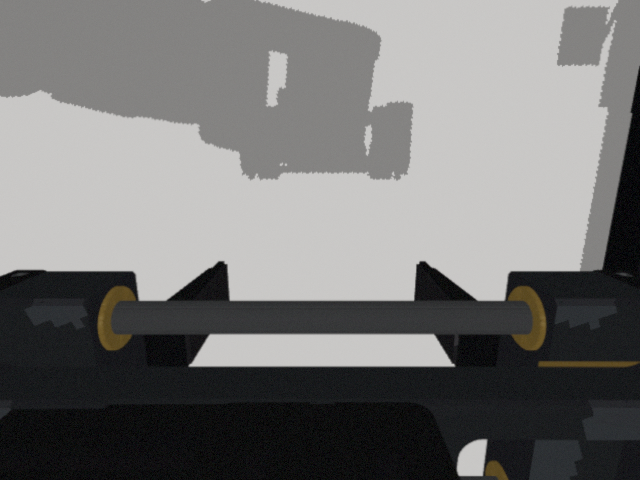

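The scene picture shows the jig at (380,270) and the rack, with the orange wedge at (197,230) and shims at (213–241,243). The grey (218,210) and purple (251,205) wedge shapes are decoys. Two spray bottles stand at scene (396,232) and (434,240), or top (260,275) and (225,277). Next I'll measure.

```bash
cat > h.py <<'E'
from station import manip
import numpy as np, cv2
from scipy.spatial.transform import Rotation as R
def Rq(q): return R.from_quat([q[1],q[2],q[3],q[0]])
def campose(n,s=None):
    c=manip.calibration(n)
    if n=="wrist":
        T=np.eye(4);T[:3,:3]=Rq(s["ee_rot"]).as_matrix();T[:3,3]=s["tcp_pos"]
        return T@c["mount"],c
    return np.linalg.inv(c["view"]),c
def ray(n,u,v,s=None):
    """world origin, and direction with unit depth; u=col,v=row"""
    T,c=campose(n,s);K=c["camera_matrix"]
    u=np.atleast_1d(np.asarray(u,float));v=np.atleast_1d(np.asarray(v,float))
    xd=(u-K[0,2])/K[0,0];yd=(v-K[1,2])/K[1,1];x,y=xd.copy(),yd.copy()
    for _ in range(8):
        f=1+c["k1"]*(x*x+y*y);x=xd/f;y=yd/f
    d=np.stack([x,-y,-np.ones_like(x)],-1)@T[:3,:3].T
    return T[:3,3],d
def at_z(n,u,v,z,s=None):
    o,d=ray(n,u,v,s);return o+d*((z-o[2])/d[:,2])[:,None]
def cloud(n,depth,s=None):
    vv,uu=np.mgrid[0:480,0:640]
    o,d=ray(n,uu.ravel(),vv.ravel(),s)
    return (o+d*depth.ravel()[:,None]).reshape(480,640,3)
def proj(n,P,s=None):
    T,c=campose(n,s);P=np.atleast_2d(P);q=(np.linalg.inv(T)@np.c_[P,np.ones(len(P))].T).T
    x=q[:,0]/-q[:,2];y=-q[:,1]/-q[:,2];f=1+c["k1"]*(x*x+y*y);K=c["camera_matrix"]
    return np.stack([K[0,0]*x*f+K[0,2],K[1,1]*y*f+K[1,2]],-1)
def tri(obs):
    """obs: list of (cam,u,v,state)"""
    A=np.zeros((3,3));b=np.zeros(3)
    for n,u,v,s in obs:
        o,d=ray(n,u,v,s);d=d[0]/np.linalg.norm(d[0]);M=np.eye(3)-np.outer(d,d);A+=M;b+=M@o
    return np.linalg.solve(A,b)
def save(p,name,box=None,f=1):
    if box: p=p[box[1]:box[3],box[0]:box[2]]
    cv2.imwrite("pics/"+name,cv2.resize(p[:,:,::-1],None,fx=f,fy=f,interpolation=cv2.INTER_CUBIC))
E
python3 - <<'E'
from h import *
np.set_printoptions(precision=4,suppress=True)
# networks: newest pictures already taken
for nm in ["stop","push_foot","shim_a_mid","wedge_grip","spray_top","rack"]:
    for c in ["top","scene"]:
        r=manip.mark_of(nm,c); print(nm,c,[(np.round(x["location"],1).tolist(),round(x["score"],2)) for x in r[:6]])
p=cv2.imread("pics/scene0.png")[:,:,::-1]; save(p,"sc_z.png",(160,170,460,340),2.6)
p=cv2.imread("pics/top0.png")[:,:,::-1]; save(p,"top_z.png",(200,180,500,340),2.6)
print(manip.read_state()["t"])
E
```

```text
stop top [([228.5, 295.3], 0.79), ([309.7, 191.7], 0.64), ([190.7, 402.5], 0.28)]
stop scene [([274.8, 351.2], 0.9)]
push_foot top [([229.1, 287.2], 0.57), ([193.1, 404.7], 0.49)]
push_foot scene [([275.8, 360.3], 0.85)]
shim_a_mid top [([264.3, 424.9], 0.44), ([228.2, 295.8], 0.39)]
shim_a_mid scene [([244.1, 214.8], 0.71), ([228.7, 323.5], 0.42), ([248.1, 198.4], 0.27)]
wedge_grip top [([266.2, 444.1], 0.75), ([227.8, 483.4], 0.67), ([300.8, 432.9], 0.61), ([317.3, 404.0], 0.55), ([268.8, 414.2], 0.53)]
wedge_grip scene [([196.5, 248.3], 0.93), ([200.0, 219.4], 0.73), ([222.3, 197.9], 0.63), ([275.8, 352.2], 0.43), ([290.9, 520.3], 0.24)]
spray_top top [([309.3, 485.0], 0.6), ([273.1, 216.6], 0.55), ([270.2, 248.3], 0.48)]
spray_top scene [([240.6, 213.0], 0.69), ([202.5, 396.3], 0.62)]
rack top [([267.1, 417.8], 0.65), ([234.1, 162.1], 0.61)]
rack scene [([254.6, 221.9], 0.58)]
0.75
```

View pics/sc_z.png

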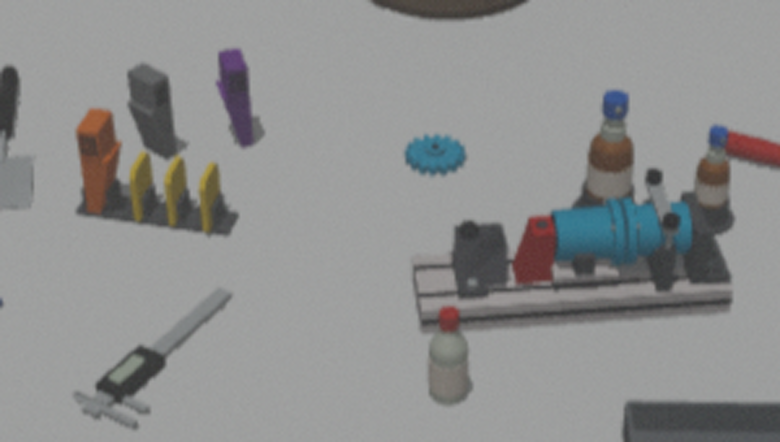

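View pics/top_z.png

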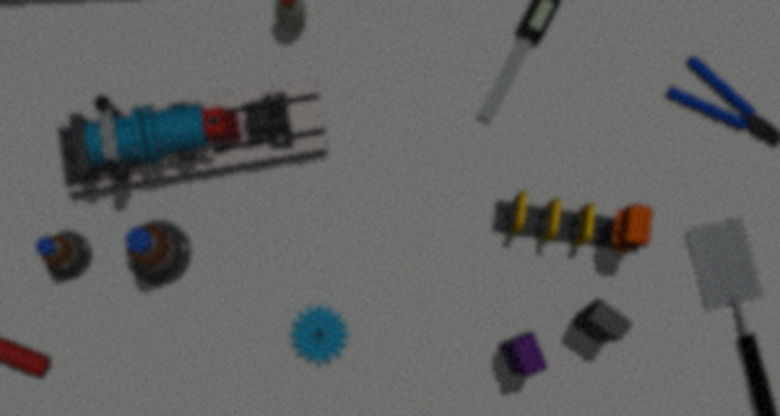

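Run:
```python
from h import *
np.set_printoptions(precision=4,suppress=True)
dT=np.load("pics/top0.npy");dS=np.load("pics/scene0.npy")
cT=cloud("top",dT);cS=cloud("scene",dS)
pT=cv2.imread("pics/top0.png");pS=cv2.imread("pics/scene0.png")
hT=cv2.cvtColor(pT,cv2.COLOR_BGR2HSV);hS=cv2.cvtColor(pS,cv2.COLOR_BGR2HSV)
print("bench z", np.median(cT[300:330,340:380,2]),np.median(cS[190:210,290:310,2]))
def blob(h,c,box,lo,hi,smin=90,vmin=20):
    u0,v0,u1,v1=box
    m=cv2.inRange(h,(lo,smin,vmin),(hi,255,255));mm=np.zeros_like(m);mm[v0:v1,u0:u1]=m[v0:v1,u0:u1]
    n,l,st,ce=cv2.connectedComponentsWithStats(mm)
    for i in range(1,n):
        if st[i,4]<12: continue
        P=c[l==i];P=P[P[:,2]>0.0]
        zt=np.percentile(P[:,2],95);Q=P[P[:,2]>zt-.006]
        print("  px",ce[i],"area",st[i,4],"ztop",zt,"top mean",Q.mean(0),"xr",np.percentile(Q[:,0],[3,97]),"yr",np.percentile(Q[:,1],[3,97]))
for nm,h,c,bx in [("top",hT,cT,dict(sp=(235,255,285,295),rk=(385,240,460,285),rd=(275,210,300,240),dc=(220,210,285,255))),("scene",hS,cS,dict(sp=(385,195,445,230),rk=(185,205,255,265),rd=(350,240,380,285),dc=(365,240,430,275)))]:
    print(nm,"blue");blob(h,c,bx["sp"],105,130)
    print(nm,"yellow");blob(h,c,bx["rk"],20,35)
    print(nm,"orange");blob(h,c,bx["rk"],3,16)
    print(nm,"red");blob(h,c,bx["rd"],0,3); blob(h,c,bx["rd"],170,180)
    print(nm,"cyan");blob(h,c,bx["dc"],85,104)
```

```text
bench z 0.0003925340620448692 -0.0017160516114593238
top blue
  px [253.12   271.8667] area 75 ztop 0.14862359798813718 top mean [0.4989 0.1815 0.1658] xr [0.4911 0.5099] yr [0.1752 0.1963]
top yellow
  px [399.5443 261.8987] area 79 ztop 0.0680466189667317 top mean [ 0.5411 -0.2034  0.0659] xr [0.5244 0.5578] yr [-0.2088 -0.198 ]
  px [412.2683 264.6707] area 82 ztop 0.07039778679456873 top mean [ 0.5317 -0.2386  0.0681] xr [0.5177 0.5461] yr [-0.2425 -0.2347]
  px [425.2558 266.1047] area 86 ztop 0.0683941366268514 top mean [ 0.5286 -0.2753  0.0664] xr [0.5132 0.5442] yr [-0.2797 -0.2708]
top orange
  px [442.4163 267.1588] area 233 ztop 0.11135543519493862 top mean [ 0.5202 -0.3166  0.1085] xr [0.5036 0.5379] yr [-0.3286 -0.3047]
top red
  px [284.1294 227.2824] area 85 ztop 0.09086499909433292 top mean [0.6322 0.1177 0.0877] xr [0.6204 0.6438] yr [0.1105 0.1272]
  px [279.2105 226.9474] area 19 ztop 0.09085471834504633 top mean [0.6298 0.1267 0.0888] xr [0.6187 0.6408] yr [0.1218 0.1301]
  px [287.1429 228.5143] area 35 ztop 0.08338120973634056 top mean [0.6315 0.11   0.0826] xr 
[... 962 characters left out ...]
 [-0.2058 -0.1979]
scene orange
  px [197.2449 230.102 ] area 392 ztop 0.10787532360861729 top mean [ 0.5514 -0.3044  0.1252] xr [0.5033 0.5457] yr [-0.3255 -0.3001]
scene red
  px [365.319  266.9524] area 210 ztop 0.0875406053436424 top mean [0.6571 0.1211 0.1028] xr [0.6164 0.6505] yr [0.1104 0.1317]
  px [367.3158 264.0526] area 38 ztop 0.08464923640256022 top mean [0.6443 0.1234 0.0825] xr [0.6381 0.6497] yr [0.1131 0.132 ]
scene cyan
  px [393.7315 258.3413] area 797 ztop 0.10119242385562674 top mean [0.6424 0.1824 0.1116] xr [0.6069 0.6424] yr [0.1359 0.221 ]
  px [422.211  256.6789] area 109 ztop 0.09963055937161128 top mean [0.6822 0.2381 0.1482] xr [0.5995 1.7668] yr [0.0934 0.254 ]
```

Both cameras give spray_top at about (0.501, 0.186). Next is a move planner that converts targets to tool-frame rows.

```bash
cat >> h.py <<'E'
np.set_printoptions(precision=4,suppress=True)
def Rtool(yaw_deg,tilt=0):
    """jaw axis (tool y) at world yaw; tool z down. tilt: rotation (deg) about tool y (applied in tool frame)"""
    a=np.deg2rad(yaw_deg)
    y=np.array([np.cos(a),np.sin(a),0]);z=np.array([0,0,-1.]);x=np.cross(y,z)
    return R.from_matrix(np.stack([x,y,z],1))*R.from_rotvec([0,np.deg2rad(tilt),0])
def plan(pos,Rt,s=None,step=45,nmin=1,frm=None):
    s=s or manip.read_state()
    p0,R0=frm if frm else (s["tcp_pos"],Rq(s["ee_rot"]))
    rv=(R0.inv()*Rt).as_rotvec();d=np.asarray(pos)-p0
    n=max(nmin,int(np.ceil(np.linalg.norm(d)*1000/step)),int(np.ceil(np.linalg.norm(rv)/0.145)))
    print("n rows",n,"rot/row",np.round(rv/n,4))
    Rc=R0
    for i in range(n):
        t=Rc.inv().apply(d/n)*1000
        print("  row",i+1,"transl",np.round(t,1).tolist(),"rot",np.round(rv/n,3).tolist())
        Rc=Rc*R.from_rotvec(rv/n)
def st():
    s=manip.read_state();q=Rq(s["ee_rot"]).as_matrix()
    print("t",round(s["t"],2),"tcp",s["tcp_pos"],"jawyaw",np.rad2deg(np.arctan2(q[1,1],q[0,1])).round(2),"z",q[:,2],"F",s["contact_force"],"M",s["moment"],"open",s["opening"],"q",s["joint_positions"]);return s
E
python3 - <<'E'
from h import *
plan([0.501,0.186,0.20],Rtool(10))
E
```

```text
n rows 11 rot/row [ 0.     -0.      0.0947]
  row 1 transl [-36.8, -25.1, 1.3] rot [0.0, -0.0, 0.095]
  row 2 transl [-39.0, -21.5, 1.3] rot [0.0, -0.0, 0.095]
  row 3 transl [-40.9, -17.8, 1.3] rot [0.0, -0.0, 0.095]
  row 4 transl [-42.4, -13.8, 1.3] rot [0.0, -0.0, 0.095]
  row 5 transl [-43.5, -9.7, 1.3] rot [0.0, -0.0, 0.095]
  row 6 transl [-44.2, -5.6, 1.3] rot [0.0, -0.0, 0.095]
  row 7 transl [-44.6, -1.4, 1.3] rot [0.0, -0.0, 0.095]
  row 8 transl [-44.5, 2.8, 1.3] rot [0.0, -0.0, 0.095]
  row 9 transl [-44.0, 7.0, 1.3] rot [0.0, -0.0, 0.095]
  row 10 transl [-43.2, 11.2, 1.3] rot [0.0, -0.0, 0.095]
  row 11 transl [-41.9, 15.2, 1.3] rot [0.0, -0.0, 0.095]
```

Emit:
carry_out([
  {"translation":[-36.8,-25.1,0],"delta_rot":[0,0,0.095]},
  {"translation":[-39,-21.5,0],"delta_rot":[0,0,0.095]},
  {"translation":[-40.9,-17.8,0],"delta_rot":[0,0,0.095]},
  {"translation":[-42.4,-13.8,0],"delta_rot":[0,0,0.095]},
  {"translation":[-43.5,-9.7,0],"delta_rot":[0,0,0.095]},
], gripper=0)

```text
t: 1.25
tcp_pos: [0.3467, 0.4028, 0.2148]
ee_rot: [0.0, 0.405, 0.914, 0.0]
contact_force: [1.0, 0.4, 0.1]
opening: 0.0605
```

Emit:
carry_out([
  {"translation":[-44.2,-5.6,0],"delta_rot":[0,0,0.095]},
  {"translation":[-44.6,-1.4,0],"delta_rot":[0,0,0.095]},
  {"translation":[-44.5,2.8,0],"delta_rot":[0,0,0.095]},
  {"translation":[-44,7,0],"delta_rot":[0,0,0.095]},
  {"translation":[-43.2,11.2,0],"delta_rot":[0,0,0.095]},
])

```text
t: 1.75
tcp_pos: [0.4754, 0.2205, 0.2149]
ee_rot: [0.0, 0.609, 0.793, 0.0]
contact_force: [0.8, 0.5, -0.6]
opening: 0.0202
```

Emit:
carry_out([
  {"translation":[-41.9,15.2,0],"delta_rot":[0,0,0.095]},
  {"translation":[0,0,0]},
  {"translation":[0,0,0]},
])

```text
validation failed for argument at $.de...
```

Run:
```python
from h import *
s=st()
p,d=manip.capture("wrist");save(p,"w1.png");np.save("pics/w1.npy",d)
import pickle;pickle.dump(s,open("pics/w1.pkl","wb"))
for nm in ["stop","push_foot","spray_top"]:
    r=manip.mark_of(nm,"wrist"); print(nm,[(np.round(x["location"],1).tolist(),round(x["score"],2)) for x in r[:6]])
print("proj spray est",proj("wrist",[0.501,.186,.145],s))
```

```text
t 1.75 tcp [0.4754 0.2205 0.2149] jawyaw 15.02 z [ 0.0005  0.0002 -1.    ] F [ 0.7899  0.5082 -0.5976] M [-0.0391  0.0589 -0.0898] open 0.020173780700099748 q [0.3082 0.3475 1.8045 0.0001 0.989  0.046 ]
stop []
push_foot []
spray_top [([294.6, 338.1], 0.93), ([155.0, 369.5], 0.58)]
proj spray est [[346.1061 300.5565]]
```

View pics/w1.png

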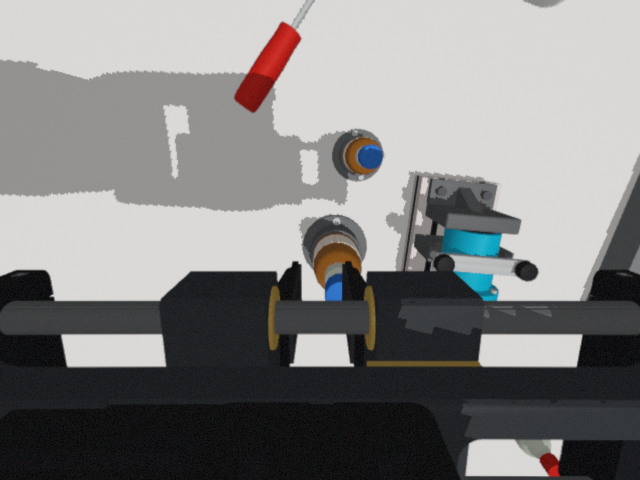

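Run:
```python
from h import *
print(at_z("wrist",338,294.6,.145,manip.read_state()))
plan([0.498,0.136,0.215],Rtool(10))
```

```text
[[0.4935 0.19   0.145 ]]
n rows 2 rot/row [-0.     -0.0001  0.0449]
  row 1 transl [-44.3, 0.0, -0.2] rot [-0.0, -0.0, 0.045]
  row 2 transl [-44.2, 2.0, -0.2] rot [-0.0, -0.0, 0.045]
```

Emit:
carry_out([
  {"translation":[-44.3,0,0],"delta_rot":[0,0,0.045]},
  {"translation":[-44.2,2,0],"delta_rot":[0,0,0.045]},
  {"translation":[0,0,0],"delta_rot":[0,0,0]},
  {"translation":[0,0,0],"delta_rot":[0,0,0]},
])

```text
t: 2.35
tcp_pos: [0.4975, 0.1371, 0.2147]
ee_rot: [-0.0, 0.642, 0.767, 0.0]
contact_force: [0.4, -0.1, -0.2]
opening: 0.0007
```

Run:
```python
from h import *
s=st()
p,d=manip.capture("wrist");save(p,"w2.png");np.save("pics/w2.npy",d)
for nm in ["stop","push_foot","spray_top"]:
    r=manip.mark_of(nm,"wrist"); print(nm,[(np.round(x["location"],1).tolist(),round(x["score"],2)) for x in r[:6]])
    if nm=="spray_top":
        for x in r: print(at_z("wrist",x["location"][1],x["location"][0],.145,s))
h=cv2.cvtColor(p,cv2.COLOR_RGB2HSV);m=cv2.inRange(h,(105,120,40),(130,255,255))
C=cloud("wrist",d,s);ok=(m>0)&(C[...,2]>.138)&(C[...,2]<.155);print(ok.sum(),C[ok].mean(0),C[ok].min(0),C[ok].max(0))
print("bench",np.median(C[:200,60:250,2]))
```

```text
t 2.35 tcp [0.4975 0.1371 0.2147] jawyaw 10.11 z [-0.0001  0.0003 -1.    ] F [ 0.3879 -0.0657 -0.2177] M [-0.0648  0.0217 -0.0498] open 0.000683575477306699 q [ 0.1407  0.3367  1.8226  0.0004  0.9824 -0.0359]
stop [([286.4, 444.9], 0.9)]
push_foot [([277.9, 441.1], 0.8)]
spray_top [([173.7, 333.3], 0.61), ([25.0, 357.3], 0.61)]
[[0.4943 0.1885 0.145 ]]
[[0.4925 0.2788 0.145 ]]
1017 [0.4968 0.188  0.145 ] [0.485  0.1761 0.1392] [0.5086 0.1998 0.1469]
bench 0.00013401395132914273
```

View pics/w2.png

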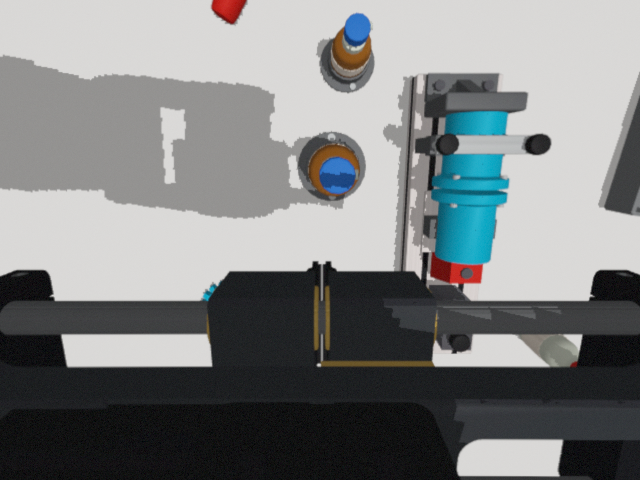

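The larger bottle's blue head is at (337,176), height 0.145, which matches the listing. The smaller head at (357,27) is only 0.107 high. I'll press the larger one.

Run:
```python
from h import *
plan([0.497,0.188,0.155],Rtool(10))
```

```text
n rows 2 rot/row [ 0.0001 -0.0001  0.0019]
  row 1 transl [24.6, 4.3, 29.9] rot [0.0, -0.0, 0.002]
  row 2 transl [24.6, 4.2, 29.9] rot [0.0, -0.0, 0.002]
```

Emit:
carry_out([
  {"translation":[24.6,4.3,20],"delta_rot":[0,0,0]},
  {"translation":[24.6,4.2,20],"delta_rot":[0,0,0]},
  {"translation":[0,0,18],"delta_rot":[0,0,0]},
  {"translation":[0,0,7],"delta_rot":[0,0,0]},
  {"translation":[0,0,3],"delta_rot":[0,0,0]},
])

```text
t: 3.05
tcp_pos: [0.4971, 0.1871, 0.1462]
ee_rot: [-0.0, 0.642, 0.767, -0.0]
contact_force: [0.2, -0.7, 0.5]
opening: 0.0002
```

Emit:
carry_out([
  {"translation":[0,0,3],"delta_rot":[0,0,0]},
  {"translation":[0,0,3],"delta_rot":[0,0,0]},
  {"translation":[0,0,2],"delta_rot":[0,0,0]},
  {"translation":[0,0,0],"delta_rot":[0,0,0]},
])

```text
t: 3.45
tcp_pos: [0.4977, 0.1867, 0.1393]
ee_rot: [0.0, 0.642, 0.766, 0.001]
contact_force: [-2.1, 2.2, 6.2]
opening: 0.0005
```

Emit:
carry_out([
  {"translation":[0,0,2],"delta_rot":[0,0,0]},
  {"translation":[0,0,2],"delta_rot":[0,0,0]},
  {"translation":[0,0,2],"delta_rot":[0,0,0]},
  {"translation":[0,0,0],"delta_rot":[0,0,0]},
])

```text
t: 3.85
tcp_pos: [0.4983, 0.1869, 0.1368]
ee_rot: [0.001, 0.642, 0.766, 0.002]
contact_force: [-13.0, 0.1, 45.1]
opening: 0.0006
```

The head is fully down on its hard stop, so I'll release it right away.

Emit:
carry_out([
  {"translation":[0,0,-6],"delta_rot":[0,0,0]},
  {"translation":[0,0,-20],"delta_rot":[0,0,0]},
  {"translation":[0,0,-30],"delta_rot":[0,0,0]},
  {"translation":[-40,0,-20],"delta_rot":[0,0,0]},
  {"translation":[-40,0,0],"delta_rot":[0,0,0]},
], gripper=95)

```text
t: 4.35
tcp_pos: [0.5127, 0.1073, 0.2117]
ee_rot: [0.002, 0.641, 0.767, 0.002]
contact_force: [0.7, -0.4, -0.4]
opening: 0.0351
```

Run:
```python
from h import *
s=st()
p,d=manip.capture("wrist");save(p,"w3.png");np.save("pics/w3.npy",d)
h=cv2.cvtColor(p,cv2.COLOR_RGB2HSV);m=cv2.inRange(h,(105,120,40),(130,255,255))
C=cloud("wrist",d,s);ok=(m>0)&(C[...,2]>.12)&(C[...,2]<.155);print("head",ok.sum(),C[ok].mean(0),np.percentile(C[ok][:,2],[10,50,90]))
# jig plane geometry: points
plan([0.65,0.075,0.27],Rtool(10),s)
```

```text
t 4.35 tcp [0.5127 0.1073 0.2117] jawyaw 10.2 z [ 0.0056  0.0003 -1.    ] F [ 0.7203 -0.375  -0.4084] M [-0.1311  0.0143  0.0337] open 0.035075388473609644 q [ 0.0803  0.3491  1.812  -0.0002  0.9748 -0.0977]
head 1147 [0.497  0.1877 0.1451] [0.1441 0.1451 0.146 ]
n rows 4 rot/row [0.0014 0.0002 0.0009]
  row 1 transl [-14.0, 32.4, -14.4] rot [0.001, 0.0, 0.001]
  row 2 transl [-14.0, 32.4, -14.4] rot [0.001, 0.0, 0.001]
  row 3 transl [-14.0, 32.4, -14.5] rot [0.001, 0.0, 0.001]
  row 4 transl [-13.9, 32.4, -14.5] rot [0.001, 0.0, 0.001]
```

View pics/w3.png

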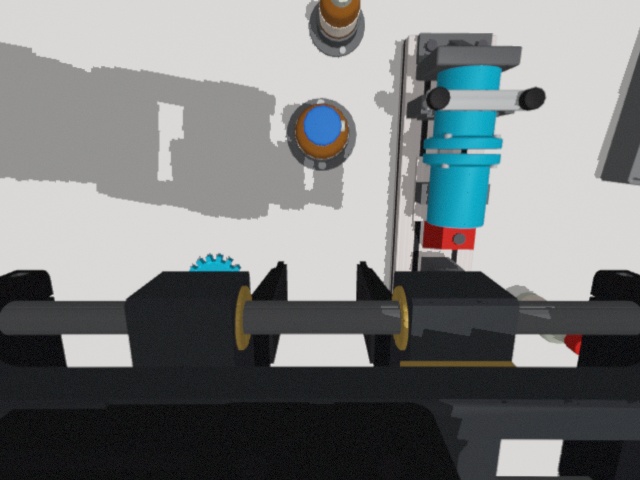

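Spray head is back up, with its top at z=0.145 and px (322,126). Next, the jig gap.

Emit:
carry_out([
  {"translation":[-16,40,-4],"delta_rot":[0,0,0]},
  {"translation":[-16,40,-4],"delta_rot":[0,0,0]},
  {"translation":[-15,40,0],"delta_rot":[0,0,0]},
  {"translation":[-15,0,0],"delta_rot":[0,0,0]},
  {"translation":[0,0,0],"delta_rot":[0,0,0]},
])

```text
t: 4.9
tcp_pos: [0.6409, 0.0661, 0.2159]
ee_rot: [-0.0, 0.643, 0.766, -0.0]
contact_force: [-0.5, 0.3, -0.1]
opening: 0.0796
```

Run:
```python
from h import *
import pickle
s=st()
p,d=manip.capture("wrist");save(p,"w4.png");save(p,"w4z.png",(230,40,530,265),2.6);np.save("pics/w4.npy",d);pickle.dump(s,open("pics/w4.pkl","wb"))
for nm in ["stop","push_foot"]:
    r=manip.mark_of(nm,"wrist"); print(nm,[(np.round(x["location"],1).tolist(),round(x["score"],2)) for x in r[:6]])
    if r: print(at_z("wrist",r[0]["location"][1],r[0]["location"][0],.03,s))
```

```text
t 4.9 tcp [0.6409 0.0661 0.2159] jawyaw 9.98 z [-0.0007 -0.0003 -1.    ] F [-0.4747  0.3271 -0.0822] M [-0.042   0.0352 -0.0532] open 0.07958343343894378 q [ 0.0005  0.5178  1.5063 -0.0003  1.1182 -0.1735]
stop [([193.9, 321.3], 0.9)]
[[0.6343 0.0895 0.03  ]]
push_foot [([185.7, 321.5], 0.8)]
[[0.6331 0.0976 0.03  ]]
```

View pics/w4.png

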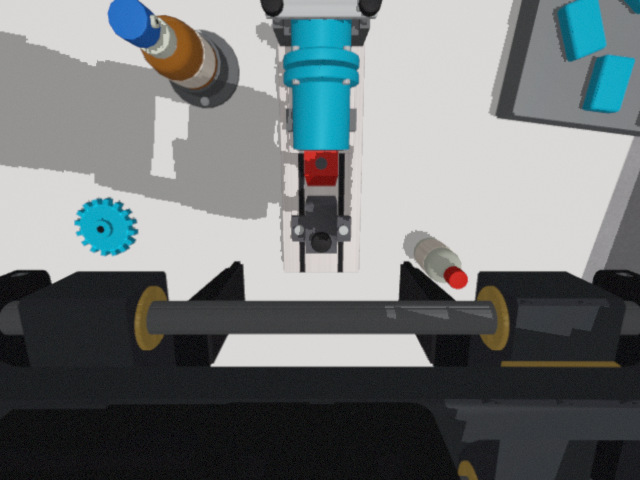

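View pics/w4z.png

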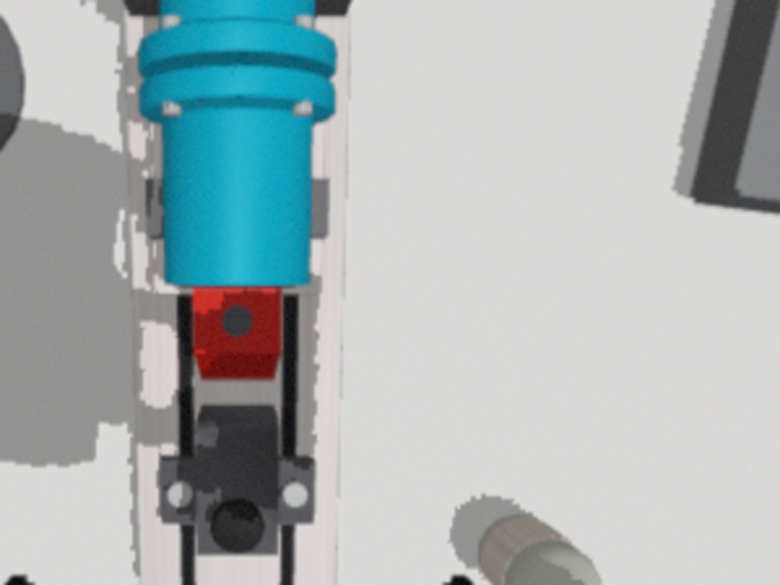

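The jig is aligned with the image columns. The red push face spans about rows 172–186 of the full picture, the bed strip in the gap 186–196, and the stop starts at row 196. Profile from depth next.

Run:
```python
from h import *
import pickle
s=pickle.load(open("pics/w4.pkl","rb"));d=np.load("pics/w4.npy");p=cv2.imread("pics/w4.png")
C=cloud("wrist",d,s)
# jig yaw from bed left/right edges: bed points z~.03 
bed=(abs(C[...,2]-.03)<.004);ys,xs=np.nonzero(bed)
L=[];Rr=[]
for v in range(60,265,3):
    c=np.nonzero(bed[v])[0];c=c[(c>270)&(c<380)]
    if len(c)>4: L.append(C[v,c.min()]);Rr.append(C[v,c.max()])
for E in (L,Rr):
    E=np.array(E);k=np.polyfit(E[:,1],E[:,0],1);r=E[:,0]-np.polyval(k,E[:,1]);g=abs(r)<.003;k=np.polyfit(E[g,1],E[g,0],1);print("edge dx/dy",k,"yaw",np.rad2deg(np.arctan(-k[0])),g.sum(),r[g].std())
print("column profile, u=318..324")
for v in range(140,262,2):
    q=np.median(C[v,316:327],axis=0); print(v,q.round(4),p[v,322].tolist())
```

```text
edge dx/dy [-0.1725  0.6095] yaw 9.787358660066575 69 0.0003733641976012481
edge dx/dy [-0.1736  0.6895] yaw 9.849292183129942 69 0.0003480632926202748
column profile, u=318..324
140 [0.6256 0.1389 0.0977] [208, 183, 44]
142 [0.6258 0.1374 0.0982] [208, 183, 44]
144 [0.6261 0.1359 0.0978] [209, 184, 45]
146 [0.6263 0.1344 0.098 ] [207, 182, 42]
148 [0.6266 0.1329 0.0975] [201, 176, 41]
150 [0.6269 0.1314 0.0931] [82, 73, 129]
152 [0.6271 0.1299 0.0868] [36, 44, 179]
154 [0.6274 0.1283 0.087 ] [25, 27, 131]
156 [0.6277 0.1267 0.0872] [30, 30, 125]
158 [0.6279 0.1252 0.0886] [58, 52, 63]
160 [0.6282 0.1236 0.089 ] [58, 55, 54]
162 [0.6285 0.122  0.0889] [56, 53, 55]
164 [0.6288 0.1205 0.0898] [58, 55, 55]
166 [0.629  0.1189 0.0891] [56, 58, 56]
168 [0.6293 0.1172 0.0885] [57, 53, 68]
170 [0.6296 0.1156 0.0873] [24, 24, 128]
172 [0.6299 0.114  0.0871] [25, 25, 133]
174 [0.6302 0.1123 0.0869] [23, 29, 132]
176 [0.6305 0.1105 0.0849] [14, 14, 106]
178 [0.6308 0.1083 0.0754] [8, 17, 104]
180 [0.6313 0.1058 0.0652] [16, 16, 106]
182 [0.6317 0.1031 0.0545] [18, 21, 106]
184 [0.6322 0.1002 0.
[... 866 characters left out ...]
 50, 51]
228 [0.6382 0.066  0.0821] [54, 51, 51]
230 [0.6385 0.0641 0.0825] [49, 49, 49]
232 [0.6386 0.0632 0.0845] [29, 24, 25]
234 [0.6388 0.0629 0.0914] [34, 28, 31]
236 [0.6391 0.0611 0.092 ] [19, 23, 22]
238 [0.6394 0.0593 0.0924] [25, 23, 24]
240 [0.6397 0.0576 0.0919] [50, 47, 48]
242 [0.64   0.0558 0.092 ] [49, 48, 51]
244 [0.6403 0.0542 0.092 ] [53, 51, 51]
246 [0.6406 0.0525 0.0922] [48, 48, 50]
248 [0.6409 0.0507 0.0923] [44, 44, 47]
250 [0.6412 0.049  0.092 ] [43, 43, 45]
252 [0.6416 0.0468 0.0909] [76, 74, 77]
254 [0.6448 0.0275 0.03  ] [203, 206, 212]
256 [0.6452 0.0253 0.03  ] [209, 211, 217]
258 [0.6455 0.0233 0.0302] [208, 210, 216]
260 [0.6459 0.0211 0.0306] [208, 209, 216]
```

Measured: stop face at (0.6343, 0.0883), push foot about (0.6327, 0.0969), so the gap is about 9.0 mm now and about 13 mm once closed. One shim would jam the wedge with its tip about 25 mm up, so one should do. Jig yaw is 9.8°. Now to the rack.

Run:
```python
from h import *
plan([0.535,-0.27,0.22],Rtool(-10),step=48)
```

```text
n rows 8 rot/row [-0.     -0.      0.0438]
  row 1 transl [-39.3, -20.3, -0.4] rot [-0.0, -0.0, 0.044]
  row 2 transl [-40.2, -18.5, -0.4] rot [-0.0, -0.0, 0.044]
  row 3 transl [-40.9, -16.8, -0.4] rot [-0.0, -0.0, 0.044]
  row 4 transl [-41.6, -14.9, -0.4] rot [-0.0, -0.0, 0.044]
  row 5 transl [-42.2, -13.1, -0.4] rot [-0.0, -0.0, 0.044]
  row 6 transl [-42.8, -11.2, -0.4] rot [-0.0, -0.0, 0.044]
  row 7 transl [-43.2, -9.4, -0.4] rot [-0.0, -0.0, 0.044]
  row 8 transl [-43.6, -7.5, -0.4] rot [-0.0, -0.0, 0.044]
```

Emit:
carry_out([
  {"translation":[-39.3,-20.3,0],"delta_rot":[0,0,0.044]},
  {"translation":[-40.2,-18.5,0],"delta_rot":[0,0,0.044]},
  {"translation":[-40.9,-16.8,0],"delta_rot":[0,0,0.044]},
  {"translation":[-41.6,-14.9,0],"delta_rot":[0,0,0.044]},
  {"translation":[-42.2,-13.1,0],"delta_rot":[0,0,0.044]},
])

```text
t: 5.55
tcp_pos: [0.5738, -0.1439, 0.2173]
ee_rot: [0.0, 0.723, 0.691, 0.0]
contact_force: [-0.0, -0.0, 0.6]
opening: 0.095
```

Emit:
carry_out([
  {"translation":[-42.8,-11.2,0],"delta_rot":[0,0,0.044]},
  {"translation":[-43.2,-9.4,0],"delta_rot":[0,0,0.044]},
  {"translation":[-43.6,-7.5,0],"delta_rot":[0,0,0.044]},
  {"translation":[0,0,0],"delta_rot":[0,0,0]},
  {"translation":[0,0,0],"delta_rot":[0,0,0]},
])

```text
t: 6.05
tcp_pos: [0.5351, -0.2699, 0.217]
ee_rot: [0.0, 0.767, 0.642, 0.0]
contact_force: [-0.1, 0.4, 0.1]
opening: 0.0949
```

Run:
```python
from h import *
import pickle
s=st()
p,d=manip.capture("wrist");save(p,"w5.png");np.save("pics/w5.npy",d);pickle.dump(s,open("pics/w5.pkl","wb"))
C=cloud("wrist",d,s);h=cv2.cvtColor(p,cv2.COLOR_RGB2HSV)
def blobs(lo,hi,tag):
    m=cv2.inRange(h,(lo,120,60),(hi,255,255));n,l,stt,ce=cv2.connectedComponentsWithStats(m)
    for i in range(1,n):
        if stt[i,4]<60: continue
        P=C[l==i];zt=np.percentile(P[:,2],97)
        Q=P[abs(P[:,2]-zt)<.003]
        r=cv2.minAreaRect((Q[:,:2]*1000).astype(np.float32))
        print(tag,"px",ce[i].round(1),"area",stt[i,4],"ztop",zt.round(4),"rect c,size,ang",np.round(r[0],1),np.round(r[1],1),round(r[2],1))
blobs(20,35,"yellow");blobs(3,16,"orange");blobs(125,160,"purple")
```

```text
t 6.05 tcp [ 0.5351 -0.2699  0.217 ] jawyaw -10.15 z [ 0.0003  0.0002 -1.    ] F [-0.0885  0.3836  0.0511] M [-0.1126  0.0371  0.0131] open 0.09488388787030172 q [-0.5775  0.4518  1.6217  0.0003  1.0679 -0.4006]
yellow px [313.3 150.8] area 350 ztop 0.0673 rect c,size,ang [ 537.7 -204.2] [ 5.9 32.7] 82.2
yellow px [312.8 189.6] area 505 ztop 0.0672 rect c,size,ang [ 530.1 -239.4] [ 6.1 33.7] 81.4
yellow px [313.9 226. ] area 635 ztop 0.067 rect c,size,ang [ 524.9 -275.1] [ 6.2 33.5] 81.5
yellow px [112.5 318. ] area 1194 ztop 0.3163 rect c,size,ang [ 489.9 -234.7] [12.7  2.7] 78.0
yellow px [530.4 317.9] area 1186 ztop 0.3162 rect c,size,ang [ 585.4 -252. ] [12.   2.8] 78.4
yellow px [585.  363.6] area 507 ztop 0.3211 rect c,size,ang [ 592.8 -259.3] [ 2.4 21.9] 80.8
yellow px [495.3 470.3] area 277 ztop 0.3103 rect c,size,ang [ 577.1 -297.9] [4.7 1.9] 81.3
orange px [313.7 278.2] area 1885 ztop 0.1091 rect c,size,ang [ 517.7 -314.9] [21.6 38.4] 80.3
purple px [143.9 180.9] area 2484 ztop 0.1032 rect c,size,ang [ 388.4 -202.5] [39.  23.2] 21.7
```

View pics/w5.png

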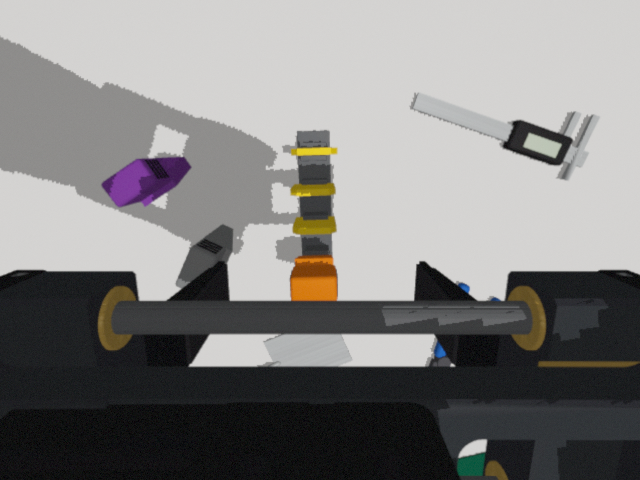

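The shims are at image (313,151), (313,190) and (314,226), and the orange wedge head at (314,278). The grey and purple decoys are off to the left. I'll take the farthest shim, at (0.5377, -0.2042).

Run:
```python
from h import *
plan([0.5377,-0.2042,0.10],Rtool(-10))
```

```text
n rows 3 rot/row [ 0.0001 -0.0001 -0.0004]
  row 1 transl [21.4, -3.1, 39.0] rot [0.0, -0.0, -0.0]
  row 2 transl [21.4, -3.1, 39.0] rot [0.0, -0.0, -0.0]
  row 3 transl [21.4, -3.0, 39.0] rot [0.0, -0.0, -0.0]
```

Emit:
carry_out([
  {"translation":[21.4,-3.1,39],"delta_rot":[0,0,0]},
  {"translation":[21.4,-3.1,39],"delta_rot":[0,0,0]},
  {"translation":[21.4,-3,39],"delta_rot":[0,0,0]},
  {"translation":[0,0,0],"delta_rot":[0,0,0]},
  {"translation":[0,0,0],"delta_rot":[0,0,0]},
], gripper=70)

```text
t: 6.6
tcp_pos: [0.5385, -0.204, 0.1001]
ee_rot: [-0.0, 0.766, 0.643, -0.0]
contact_force: [0.2, -0.8, 0.4]
opening: 0.0705
```

Run:
```python
from h import *
s=st();p,d=manip.capture("wrist");save(p,"w6.png")
plan([0.5377,-0.2042,0.033],Rtool(-10))
```

```text
t 6.6 tcp [ 0.5385 -0.204   0.1001] jawyaw -9.92 z [-0.0002  0.0002 -1.    ] F [ 0.2218 -0.8007  0.3684] M [-0.0751  0.0455  0.0189] open 0.07046621714841621 q [-0.4769  0.5614  1.7962  0.0001  0.7843 -0.3038]
n rows 2 rot/row [0.0009 0.0003 0.0002]
  row 1 transl [0.3, -0.7, 34.0] rot [0.001, 0.0, 0.0]
  row 2 transl [0.3, -0.7, 34.0] rot [0.001, 0.0, 0.0]
```

View pics/w6.png

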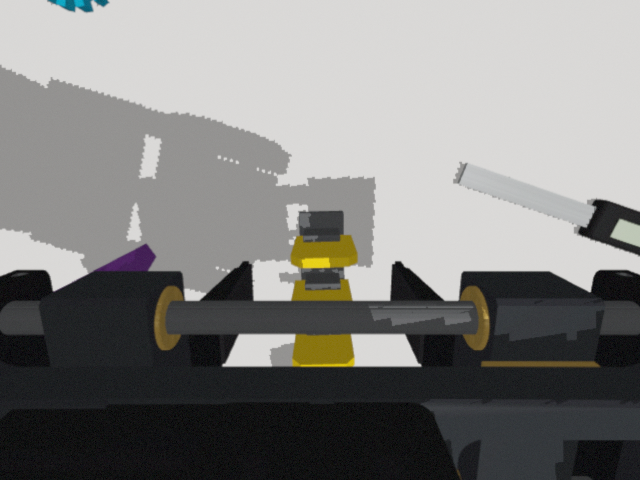

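The fingers straddle the first shim at (324,255). I'll descend and grip.

Emit:
carry_out([
  {"translation":[0,-0.5,30],"delta_rot":[0,0,0]},
  {"translation":[0,0,25],"delta_rot":[0,0,0]},
  {"translation":[0,0,12],"delta_rot":[0,0,0]},
  {"translation":[0,0,0],"delta_rot":[0,0,0]},
])

```text
t: 7.05
tcp_pos: [0.5375, -0.2055, 0.0326]
ee_rot: [-0.0, 0.767, 0.642, -0.0]
contact_force: [1.0, 0.2, -1.5]
opening: 0.07
```

Emit:
carry_out([
  {"translation":[0,0,0],"delta_rot":[0,0,0]},
  {"translation":[0,0,0],"delta_rot":[0,0,0]},
  {"translation":[0,0,0],"delta_rot":[0,0,0]},
  {"translation":[0,0,0],"delta_rot":[0,0,0]},
  {"translation":[0,0,0],"delta_rot":[0,0,0]},
], gripper=30, force=25)

```text
t: 7.55
tcp_pos: [0.5377, -0.2053, 0.0332]
ee_rot: [0.0, 0.766, 0.642, 0.0]
contact_force: [-0.3, 0.4, 4.5]
opening: 0.0413
```

Gripped (opening 41 mm). Plan the lift and the tilted hover above the gap.

```bash
cat >> h.py <<'E'
O=np.array([0.6342,0.0883,0.030]);YAW=9.8
xj=np.array([np.cos(np.deg2rad(YAW)),np.sin(np.deg2rad(YAW)),0]);yj=np.array([-xj[1],xj[0],0])
def J(x,y,z): return O+xj*x*1e-3+yj*y*1e-3+np.array([0,0,z*1e-3])
def toJ(P): P=np.asarray(P)-O;return np.array([P@xj,P@yj,P[2]])*1000
def tcp_for(tool_pt_mm,target,Rt): return target-Rt.apply(np.array(tool_pt_mm)*1e-3)
E
python3 - <<'E'
from h import *
s=st()
Rt=Rtool(YAW,-14.04);B=[4.1,0,27]
fin=tcp_for(B,J(0,7.7,0),Rt);print("final tcp",fin,toJ(fin))
hov=fin-Rt.apply([0,0,.085]);print("hover",hov)
print("lift to z .16 then:")
plan(hov,Rt,frm=(s["tcp_pos"]+[0,0,.125],Rq(s["ee_rot"])),step=46)
E
```

```text
t 7.55 tcp [ 0.5377 -0.2053  0.0332] jawyaw -10.08 z [ 0.0009 -0.0004 -1.    ] F [-0.2667  0.4346  4.4535] M [-0.0708  0.1833 -0.0085] open 0.04133605250853965 q [-0.4795  0.6604  1.8395  0.0001  0.6407 -0.3036]
final tcp [0.6325 0.0984 0.0572] [-0.     10.2727 27.1881]
hover [0.6289 0.1187 0.1396]
lift to z .16 then:
n rows 8 rot/row [-0.0052 -0.0303 -0.0432]
  row 1 transl [41.9, 4.1, 2.3] rot [-0.005, -0.03, -0.043]
  row 2 transl [41.7, 5.9, 1.1] rot [-0.005, -0.03, -0.043]
  row 3 transl [41.4, 7.7, -0.1] rot [-0.005, -0.03, -0.043]
  row 4 transl [41.0, 9.5, -1.4] rot [-0.005, -0.03, -0.043]
  row 5 transl [40.5, 11.3, -2.5] rot [-0.005, -0.03, -0.043]
  row 6 transl [39.9, 13.0, -3.7] rot [-0.005, -0.03, -0.043]
  row 7 transl [39.2, 14.8, -4.8] rot [-0.005, -0.03, -0.043]
  row 8 transl [38.3, 16.5, -5.9] rot [-0.005, -0.03, -0.043]
```

Emit:
carry_out([
  {"translation":[0,0,-12],"delta_rot":[0,0,0]},
  {"translation":[0,0,-18],"delta_rot":[0,0,0]},
  {"translation":[0,0,-30],"delta_rot":[0,0,0]},
  {"translation":[0,0,-35],"delta_rot":[0,0,0]},
  {"translation":[0,0,-30],"delta_rot":[0,0,0]},
])

```text
t: 8.05
tcp_pos: [0.5373, -0.2051, 0.16]
ee_rot: [0.0, 0.767, 0.642, 0.0]
contact_force: [0.3, -0.1, -0.4]
opening: 0.0417
```

Emit:
carry_out([
  {"translation":[41.9,4.1,2.3],"delta_rot":[-0.005,-0.03,-0.043]},
  {"translation":[41.7,5.9,1.1],"delta_rot":[-0.005,-0.03,-0.043]},
  {"translation":[41.4,7.7,0],"delta_rot":[-0.005,-0.03,-0.043]},
  {"translation":[41,9.5,-1.4],"delta_rot":[-0.005,-0.03,-0.043]},
  {"translation":[40.5,11.3,-2.5],"delta_rot":[-0.005,-0.03,-0.043]},
])

```text
t: 8.55
tcp_pos: [0.5946, -0.0011, 0.1469]
ee_rot: [0.058, 0.691, 0.719, -0.049]
contact_force: [1.0, -0.8, -0.5]
opening: 0.0419
```

Emit:
carry_out([
  {"translation":[39.9,13,-3.7],"delta_rot":[-0.005,-0.03,-0.043]},
  {"translation":[39.2,14.8,-4.8],"delta_rot":[-0.005,-0.03,-0.043]},
  {"translation":[38.3,16.5,-5.9],"delta_rot":[-0.005,-0.03,-0.043]},
  {"translation":[0,0,0],"delta_rot":[0,0,0]},
  {"translation":[0,0,0],"delta_rot":[0,0,0]},
])

```text
t: 9.05
tcp_pos: [0.6285, 0.1198, 0.1395]
ee_rot: [0.092, 0.639, 0.759, -0.079]
contact_force: [1.2, -0.4, 0.5]
opening: 0.0416
```

Run:
```python
from h import *
import pickle
s=st()
for n in ["wrist","scene","top"]:
    p,d=manip.capture(n);np.save(f"pics/{n}7.npy",d)
    if n=="wrist": save(p,"w7.png"); C=cloud(n,d,s); pw=p
    else: save(p,f"{n}7.png",(300,170,460,300) if n=="scene" else (220,190,340,290),5)
pickle.dump(s,open("pics/w7.pkl","wb"))
Rt=Rtool(YAW,-14.04);B=[4.1,0,27]
fin=tcp_for(B,J(0,7.7,0),Rt);plan(fin-Rt.apply([0,0,.085]),Rt)
h=cv2.cvtColor(pw,cv2.COLOR_RGB2HSV);m=cv2.inRange(h,(20,120,60),(35,255,255))
P=C[m>0];T=Rq(s["ee_rot"]).inv().apply(P-s["tcp_pos"])*1000
k=(T[:,2]>-60)&(T[:,2]<40)&(abs(T[:,1])<25);T=T[k];print(len(T))
for z in range(-40,32,6):
    q=T[abs(T[:,2]-z)<3]
    if len(q)>5: print(z,len(q),"tool x",np.percentile(q[:,0],[5,50,95]),"y",np.percentile(q[:,1],[2,98]))
```

```text
t 9.05 tcp [0.6285 0.1198 0.1395] jawyaw 9.81 z [ 0.0387 -0.2366 -0.9708] F [ 1.1763 -0.3956  0.5475] M [ 0.0984  0.0997 -0.0638] open 0.041557910586546565 q [ 0.1871  0.605   1.5924 -0.2946  0.971   0.1861]
n rows 1 rot/row [-0.0025 -0.003  -0.0027]
  row 1 transl [1.1, 0.5, -0.2] rot [-0.002, -0.003, -0.003]
3558
-34 116 tool x [4.5274 4.9189 5.4498] y [-17.5132  13.5406]
-28 545 tool x [3.6105 4.7397 5.2645] y [-22.1037  18.085 ]
-22 478 tool x [4.1713 4.7873 5.3709] y [-22.8593  18.3515]
-16 428 tool x [4.2645 4.8159 5.3547] y [-22.659   18.1025]
-10 397 tool x [4.2314 4.7739 5.2959] y [-22.346   17.8383]
-4 349 tool x [4.2743 4.7421 5.3256] y [-22.8331  18.1572]
2 317 tool x [4.2793 4.7264 5.2436] y [-22.089   17.5939]
8 285 tool x [4.2939 4.7656 5.2787] y [-22.1878  17.5259]
14 254 tool x [4.2627 4.7175 5.2446] y [-22.2451  17.5146]
20 243 tool x [4.2131 4.7637 5.295 ] y [-21.8913  17.7232]
26 146 tool x [4.2276 4.6738 5.1449] y [-21.6985  16.9253]
```

View pics/w7.png

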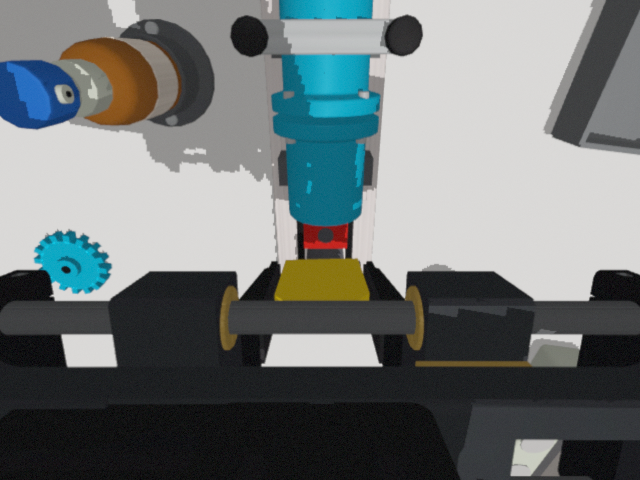

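View pics/scene7.png

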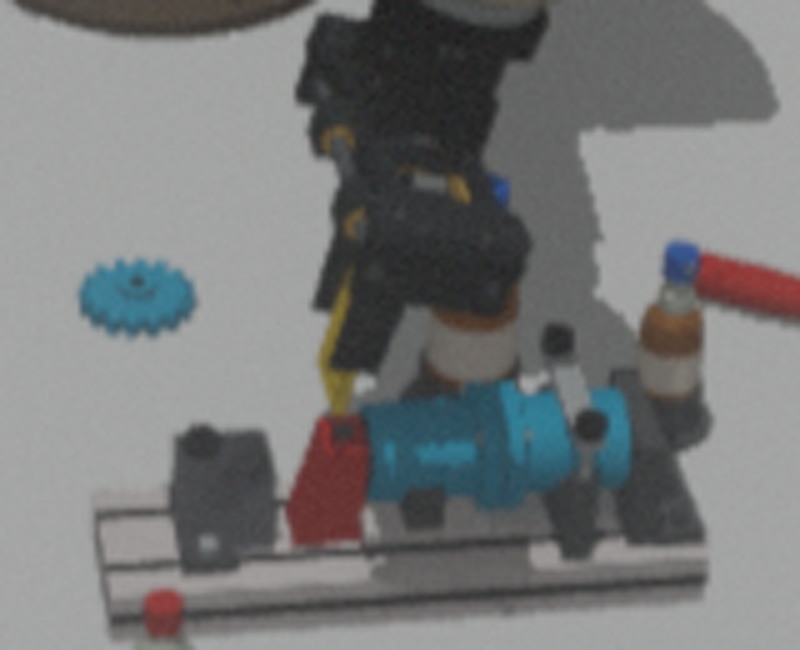

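The held shim is at image (322,280), its back face at tool x = 4.75 mm, above and in line with the red push face at (325,237). Plan the descent.

Run:
```python
from h import *
import pickle
s=manip.read_state()
d=np.load("pics/wrist7.npy");p=cv2.imread("pics/w7.png");C=cloud("wrist",d,s)
for v in range(224,262,3):
    q=np.median(C[v,320:331],axis=0);print(v,toJ(q).round(1),p[v,325])
Rt=Rtool(YAW,-14.04);B=[4.75,0,27]
fin=tcp_for(B,J(0,7.7,0),Rt)
plan(fin-Rt.apply([0,0,.005]),Rt,step=20)
```

```text
224 [-0.7 43.6 67.9] [129 107  24]
227 [-0.6 36.2 57.1] [ 40  37 108]
230 [-0.7 35.1 59.3] [57 53 54]
233 [-0.5 33.3 59.9] [53 50 51]
236 [-0.6 30.9 58.9] [57 52 51]
239 [-0.6 28.8 59.2] [56 53 52]
242 [-0.6 26.6 58.8] [52 51 97]
245 [-0.6 23.5 57. ] [ 32  35 196]
248 [-0.6 21.1 57.1] [ 43  44 155]
251 [-0.3 -2.3 20.1] [58 54 53]
254 [-0.4 -2.6 24.4] [55 54 53]
257 [-0.2 -2.6 28.9] [55 52 53]
260 [-0.8 28.9 85.1] [ 15 117 137]
n rows 4 rot/row [-0.0006 -0.0008 -0.0007]
  row 1 transl [0.1, 0.2, 20.0] rot [-0.001, -0.001, -0.001]
  row 2 transl [0.1, 0.2, 20.0] rot [-0.001, -0.001, -0.001]
  row 3 transl [0.1, 0.2, 20.0] rot [-0.001, -0.001, -0.001]
  row 4 transl [0.1, 0.1, 20.0] rot [-0.001, -0.001, -0.001]
```

Run:
```python
from h import *
import pickle
for tag,f in [("w4","w4"),("w7","wrist7"),("w5","w5"),("w3","w3")]:
    d=np.load(f"pics/{f}.npy");p=cv2.imread(f"pics/{tag}.png")
    if tag=="w3": continue
    s=pickle.load(open(f"pics/{tag}.pkl","rb"));C=cloud("wrist",d,s)
    h=cv2.cvtColor(p,cv2.COLOR_BGR2HSV);m=cv2.inRange(h,(85,120,60),(104,255,255))
    n,l,stt,ce=cv2.connectedComponentsWithStats(m)
    print(tag,"bench",np.median(C[60:120,20:80,2]),np.median(C[150:250,420:470,2]))
    for i in range(1,n):
        if stt[i,4]>300: 
            P=C[l==i];zt=np.median(P[:,2]); r=cv2.minAreaRect((P[abs(P[:,2]-.016)<.004][:,:2]*1000).astype(np.float32)) if (abs(P[:,2]-.016)<.004).sum()>100 else None
            print(ce[i],stt[i,4],zt,r)
            if zt>.07:
                # duct: flange edge profile
                u=int(ce[i][0]); 
                print([ (v,toJ(np.median(C[v,u-3:u+4],axis=0)).round(1).tolist()) for v in range(stt[i,1],stt[i,1]+stt[i,3]+12,8)])
```

```text
w4 bench 0.00027406682030575724 0.00021083639825986156
[581.3749  28.2625] 2267 0.019340697987513533 ((849.7023315429688, 283.68316650390625), (32.217926025390625, 49.672119140625), 31.09103012084961)
[320.8053  82.3127] 7949 0.09596627894662174 None
[(19, [-0.7, 136.6, 67.2]), (27, [-0.9, 131.1, 67.9]), (35, [-0.9, 126.1, 67.8]), (43, [-0.8, 120.3, 68.3]), (51, [-0.8, 113.4, 74.8]), (59, [-0.8, 108.6, 72.8]), (67, [-0.8, 102.7, 74.8]), (75, [-0.8, 97.2, 75.1]), (83, [-0.8, 92.9, 67.8]), (91, [-0.9, 87.2, 67.9]), (99, [-0.8, 81.7, 68.3]), (107, [-0.8, 75.7, 67.9]), (115, [-0.8, 69.9, 68.1]), (123, [-0.8, 64.1, 68.1]), (131, [-0.8, 58.1, 67.7]), (139, [-0.8, 52.1, 68.1]), (147, [-0.8, 46.0, 67.9]), (155, [-0.9, 39.8, 57.9])]
[608.0356  83.5463] 2160 0.019272525726592438 ((891.3067626953125, 240.71136474609375), (31.321191787719727, 49.96977233886719), 3.491859197616577)
[105.8123 226.3109] 2477 0.010186381516543996 ((414.2587890625, 12.843109130859375), (43.82293701171875, 45.15890121459961), 10.326972961425781)
w7 bench 0.14037580884794787 0.00010054070196030551
[325.3153   8.9607] 1
[... 315 characters left out ...]
68.4]), (95, [-0.7, 117.7, 68.8]), (103, [-0.7, 114.6, 75.0]), (111, [-0.7, 110.9, 75.2]), (119, [-0.6, 104.1, 55.7]), (127, [-0.7, 103.3, 75.3]), (135, [-0.7, 99.5, 74.9]), (143, [-0.6, 93.8, 68.3]), (151, [-0.6, 89.5, 68.3]), (159, [-0.7, 85.3, 67.9]), (167, [-0.5, 80.6, 68.0]), (175, [-0.6, 76.0, 67.6]), (183, [-0.5, 71.3, 68.0]), (191, [-0.7, 66.8, 68.1]), (199, [-0.5, 61.7, 68.2]), (207, [-0.5, 56.6, 67.6]), (215, [-0.5, 51.7, 67.8]), (223, [-0.5, 46.6, 68.1]), (231, [-0.4, 36.7, 59.3])]
[ 72.6044 261.6513] 3200 0.009841682456109113 ((414.1470031738281, 14.646957397460938), (33.28839111328125, 19.837766647338867), 37.033050537109375)
w5 bench 0.00027343225995365983 8.827058451921221e-05
```

Two rows of stop-face readings in this tilted view disagree with w4. The duct, the knob and the push-face slope all agree with w4, so I keep the w4 geometry. Descending along the face.

Emit:
carry_out([
  {"translation":[0,0.3,20],"delta_rot":[-0.002,-0.003,-0.002]},
  {"translation":[0,0.2,20],"delta_rot":[0,0,0]},
  {"translation":[0,0,15],"delta_rot":[0,0,0]},
  {"translation":[0,0,10],"delta_rot":[0,0,0]},
  {"translation":[0,0,0],"delta_rot":[0,0,0]},
])

```text
t: 9.7
tcp_pos: [0.6315, 0.1024, 0.0751]
ee_rot: [0.093, 0.639, 0.759, -0.08]
contact_force: [-0.3, -0.5, 0.2]
opening: 0.0416
```

Run:
```python
from h import *
s=st()
p,d=manip.capture("scene");save(p,"s8.png",(300,170,460,300),5)
Rt=Rtool(YAW,-14.04);B=[4.75,0,27]
print("B now",toJ(s["tcp_pos"]+Rq(s["ee_rot"]).apply(np.array(B)/1000)))
plan(tcp_for(B,J(0,7.5,0),Rt),Rt,step=20)
```

```text
t 9.7 tcp [0.6315 0.1024 0.0751] jawyaw 9.77 z [ 0.0391 -0.2394 -0.9701] F [-0.28   -0.5394  0.1654] M [0.0051 0.0547 0.0409] open 0.04160966073223081 q [ 0.1608  0.6824  1.6439 -0.3309  0.8428  0.2147]
B now [-0.3155 12.396  17.7965]
n rows 1 rot/row [-0.0009 -0.      0.0002]
  row 1 transl [-0.6, -0.2, 19.4] rot [-0.001, -0.0, 0.0]
```

View pics/s8.png

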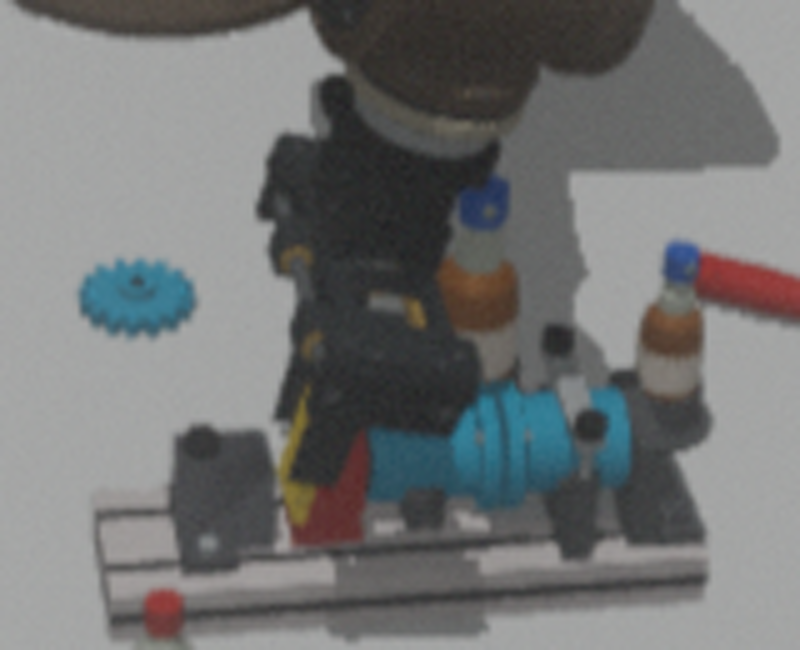

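No contact so far and the shim is entering the gap. Continuing.

Emit:
carry_out([
  {"translation":[-0.3,0,8],"delta_rot":[0,0,0]},
  {"translation":[-0.3,0,6],"delta_rot":[0,0,0]},
  {"translation":[0,0,2],"delta_rot":[0,0,0]},
  {"translation":[0,0,1.5],"delta_rot":[0,0,0]},
  {"translation":[0,0,0],"delta_rot":[0,0,0]},
])

```text
t: 10.25
tcp_pos: [0.6327, 0.0986, 0.0593]
ee_rot: [0.093, 0.639, 0.759, -0.079]
contact_force: [0.7, 0.4, -0.4]
opening: 0.0418
```

Run:
```python
from h import *
s=st()
B=[4.75,0,27]
print("B now",toJ(s["tcp_pos"]+Rq(s["ee_rot"]).apply(np.array(B)/1000)))
```

```text
t 10.25 tcp [0.6327 0.0986 0.0593] jawyaw 9.85 z [ 0.0411 -0.2391 -0.9701] F [ 0.6726  0.4369 -0.4467] M [0.0565 0.0055 0.0539] open 0.0417715853741333 q [ 0.1547  0.7031  1.6539 -0.3413  0.8104  0.2223]
B now [0.263  8.4914 1.9283]
```

Emit:
carry_out([
  {"translation":[0,0,1],"delta_rot":[0,0,0]},
  {"translation":[0,0,1],"delta_rot":[0,0,0]},
  {"translation":[0,0,1],"delta_rot":[0,0,0]},
  {"translation":[0,0,0],"delta_rot":[0,0,0]},
])

```text
t: 10.65
tcp_pos: [0.633, 0.0981, 0.0573]
ee_rot: [0.094, 0.639, 0.759, -0.079]
contact_force: [-1.8, 1.3, 6.7]
opening: 0.0415
```

Bed contact (6.7 N) at the predicted height. Ease up, shift slightly towards the face and release.

Emit:
carry_out([
  {"translation":[0.5,0,-1.5],"delta_rot":[0,0,0]},
  {"translation":[0,0,0],"delta_rot":[0,0,0]},
])

```text
t: 10.85
tcp_pos: [0.6328, 0.0989, 0.058]
ee_rot: [0.094, 0.639, 0.76, -0.079]
contact_force: [0.3, -0.0, -0.4]
opening: 0.0414
```

Emit:
carry_out([
  {"translation":[0,0,0],"delta_rot":[0,0,0]},
  {"translation":[0,0,0],"delta_rot":[0,0,0]},
  {"translation":[0,0,0],"delta_rot":[0,0,0]},
  {"translation":[0,0,0],"delta_rot":[0,0,0]},
], gripper=62)

```text
t: 11.25
tcp_pos: [0.6327, 0.0987, 0.0577]
ee_rot: [0.093, 0.639, 0.759, -0.079]
contact_force: [1.1, 0.1, -0.0]
opening: 0.0612
```

Emit:
carry_out([
  {"translation":[0,0,-8],"delta_rot":[0,0,0]},
  {"translation":[0,0,-20],"delta_rot":[0,0,0]},
  {"translation":[0,0,-40],"delta_rot":[0,0,0]},
  {"translation":[0,0,-40],"delta_rot":[0,0,0]},
  {"translation":[-20,0,-30],"delta_rot":[0,0,0]},
])

```text
t: 11.75
tcp_pos: [0.6301, 0.1146, 0.1991]
ee_rot: [0.094, 0.638, 0.76, -0.078]
contact_force: [0.8, 0.3, -0.2]
opening: 0.0621
```

Run:
```python
from h import *
s=st()
p,d=manip.capture("scene");save(p,"s9.png",(300,170,460,300),5)
p,d=manip.capture("wrist");save(p,"w9.png")
plan([0.645,0.055,0.222],Rtool(YAW))
```

```text
t 11.75 tcp [0.6301 0.1146 0.1991] jawyaw 9.98 z [ 0.0429 -0.2382 -0.9703] F [ 0.8287  0.292  -0.1659] M [ 0.084   0.0445 -0.0098] open 0.06209999966575721 q [ 0.1797  0.5405  1.5365 -0.2777  1.0814  0.139 ]
n rows 2 rot/row [0.0039 0.1226 0.0001]
  row 1 transl [-31.0, 1.5, -2.5] rot [0.004, 0.123, 0.0]
  row 2 transl [-30.4, 1.5, -6.3] rot [0.004, 0.123, 0.0]
```

View pics/s9.png

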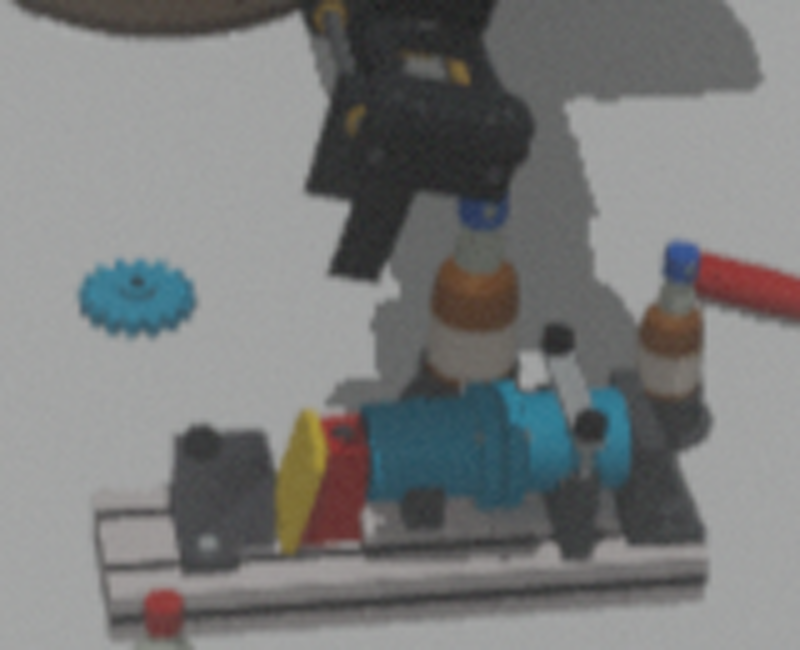

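View pics/w9.png

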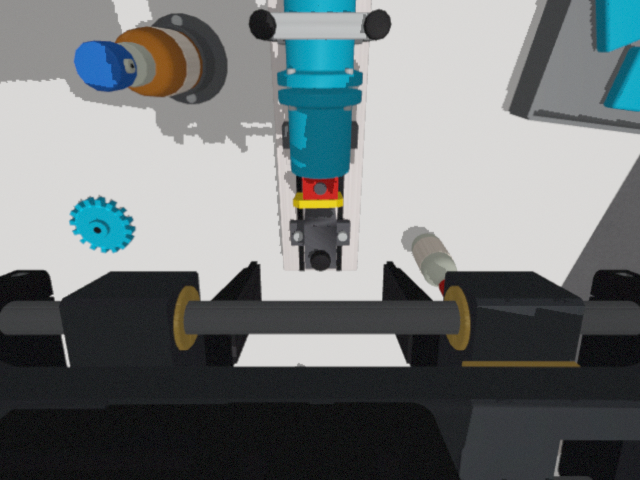

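The shim leans flat on the red push face: scene crop (303,480), wrist (317,200). I'll measure the remaining gap from the upright pose.

Emit:
carry_out([
  {"translation":[-31,1.5,-2.5],"delta_rot":[0.004,0.123,0]},
  {"translation":[-30.4,1.5,-6.3],"delta_rot":[0.004,0.123,0]},
  {"translation":[0,0,0],"delta_rot":[0,0,0]},
  {"translation":[0,0,0],"delta_rot":[0,0,0]},
], gripper=70)

```text
t: 12.25
tcp_pos: [0.6433, 0.0537, 0.2162]
ee_rot: [-0.003, 0.645, 0.764, -0.003]
contact_force: [0.1, 0.6, -0.2]
opening: 0.0699
```

Run:
```python
from h import *
import pickle
s=st()
p,d=manip.capture("wrist");save(p,"w10.png",(230,60,430,265),3.5);np.save("pics/w10.npy",d);pickle.dump(s,open("pics/w10.pkl","wb"))
C=cloud("wrist",d,s)
cols=range(312,327)
for v in range(130,240,2):
    q=np.median(C[v,315:326],axis=0); print(v,toJ(q).round(1).tolist(),p[v,320].tolist())
h=cv2.cvtColor(p,cv2.COLOR_RGB2HSV);m=cv2.inRange(h,(20,120,60),(35,255,255));m[:100]=0;m[265:]=0
P=np.array([toJ(x) for x in C[m>0]]);P=P[(abs(P[:,0])<40)];print("shim x range",np.percentile(P[:,0],[2,98]),"z",np.percentile(P[:,2],[2,98]))
plan([0.51,-0.31,0.222],Rtool(-10),step=48)
```

```text
t 12.25 tcp [0.6433 0.0537 0.2162] jawyaw 9.62 z [-0.0085 -0.0011 -1.    ] F [ 0.1229  0.6012 -0.1536] M [-0.0387  0.0475 -0.0116] open 0.06986807046448412 q [-0.0184  0.5226  1.4967 -0.0014  1.1308 -0.1858]
130 [-0.8, 46.3, 67.7] [51, 183, 208]
132 [-0.8, 44.8, 67.8] [38, 162, 187]
134 [-0.9, 43.5, 62.9] [115, 42, 49]
136 [-0.9, 42.2, 57.2] [201, 47, 44]
138 [-0.9, 40.7, 57.1] [202, 48, 43]
140 [-1.0, 39.1, 56.6] [196, 51, 51]
142 [-0.9, 37.5, 57.9] [107, 91, 95]
144 [-1.0, 35.8, 58.5] [90, 87, 94]
146 [-1.0, 34.3, 59.3] [92, 94, 97]
148 [-1.0, 32.8, 58.8] [92, 91, 96]
150 [-1.0, 31.2, 59.0] [91, 90, 96]
152 [-1.0, 29.6, 58.5] [68, 62, 66]
154 [-1.0, 28.0, 57.1] [119, 31, 32]
156 [-1.0, 26.4, 57.2] [133, 30, 27]
158 [-1.0, 24.8, 57.0] [133, 33, 25]
160 [-1.0, 23.2, 58.9] [152, 108, 27]
162 [-1.0, 21.6, 58.6] [164, 143, 28]
164 [-1.0, 20.0, 59.2] [163, 142, 22]
166 [-1.0, 18.4, 59.3] [161, 139, 27]
168 [-1.1, 16.6, 56.4] [133, 114, 15]
170 [-1.2, 14.6, 48.3] [131, 113, 18]
172 [-1.3, 12.4, 39.6] [130, 111, 9]
174 [-1.4, 10.2, 30.9] [131, 112, 21]
176 [-1.6, 7.7, 20.9] [131, 112, 18]

[... 1083 characters left out ...]
 62.2] [24, 24, 30]
238 [-1.5, -42.7, 59.8] [73, 71, 74]
shim x range [-21.4567  18.8883] z [ 1.1299 60.5522]
n rows 9 rot/row [-0.001   0.0002  0.0383]
  row 1 transl [-37.5, -21.4, -0.5] rot [-0.001, 0.0, 0.038]
  row 2 transl [-38.3, -20.0, -0.5] rot [-0.001, 0.0, 0.038]
  row 3 transl [-39.0, -18.5, -0.5] rot [-0.001, 0.0, 0.038]
  row 4 transl [-39.7, -17.0, -0.6] rot [-0.001, 0.0, 0.038]
  row 5 transl [-40.3, -15.5, -0.6] rot [-0.001, 0.0, 0.038]
  row 6 transl [-40.9, -13.9, -0.6] rot [-0.001, 0.0, 0.038]
  row 7 transl [-41.4, -12.3, -0.6] rot [-0.001, 0.0, 0.038]
  row 8 transl [-41.8, -10.7, -0.6] rot [-0.001, 0.0, 0.038]
  row 9 transl [-42.2, -9.1, -0.7] rot [-0.001, 0.0, 0.038]
```

View pics/w10.png

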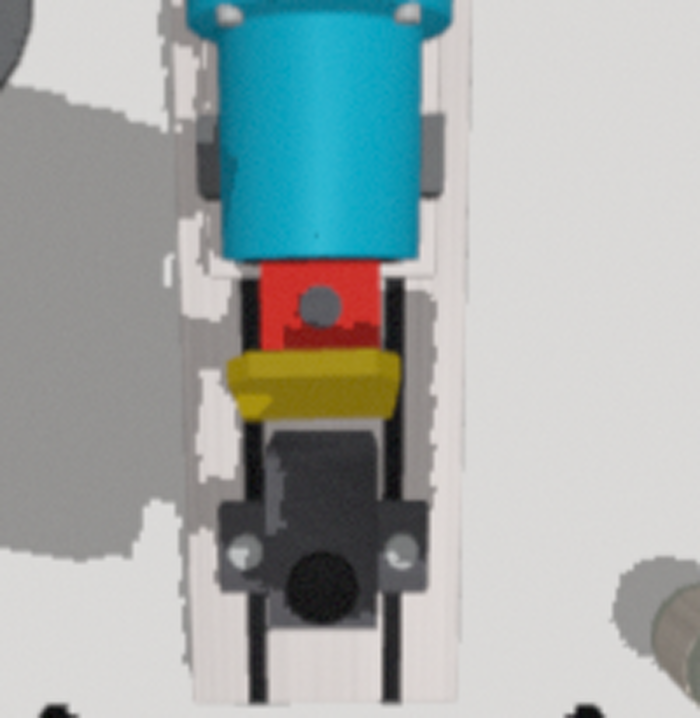

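Remaining gap: shim front to stop is 2.5 mm at the bed (6.5 mm once closed) and 13.8–15.5 mm near the stop's top, with the shim at slope 1:4. The 13 mm wedge tip can enter and will jam about 26 mm up. Now the wedge.

Run:
```python
from h import *
plan([0.515,-0.34,0.222],Rtool(-10),step=48)
```

```text
n rows 9 rot/row [-0.001   0.0002  0.0383]
  row 1 transl [-40.8, -21.4, -0.5] rot [-0.001, 0.0, 0.038]
  row 2 transl [-41.6, -19.9, -0.5] rot [-0.001, 0.0, 0.038]
  row 3 transl [-42.4, -18.3, -0.5] rot [-0.001, 0.0, 0.038]
  row 4 transl [-43.0, -16.6, -0.6] rot [-0.001, 0.0, 0.038]
  row 5 transl [-43.6, -15.0, -0.6] rot [-0.001, 0.0, 0.038]
  row 6 transl [-44.2, -13.3, -0.6] rot [-0.001, 0.0, 0.038]
  row 7 transl [-44.7, -11.6, -0.6] rot [-0.001, 0.0, 0.038]
  row 8 transl [-45.1, -9.9, -0.6] rot [-0.001, 0.0, 0.038]
  row 9 transl [-45.4, -8.1, -0.7] rot [-0.001, 0.0, 0.038]
```

Emit:
carry_out([
  {"translation":[-40.8,-21.4,-0.5],"delta_rot":[-0.001,0,0.038]},
  {"translation":[-41.6,-19.9,-0.5],"delta_rot":[-0.001,0,0.038]},
  {"translation":[-42.4,-18.3,-0.5],"delta_rot":[-0.001,0,0.038]},
  {"translation":[-43,-16.6,-0.6],"delta_rot":[-0.001,0,0.038]},
  {"translation":[-43.6,-15,-0.6],"delta_rot":[-0.001,0,0.038]},
])

```text
t: 12.8
tcp_pos: [0.5719, -0.164, 0.2192]
ee_rot: [-0.001, 0.713, 0.701, -0.002]
contact_force: [-0.1, -0.7, 0.4]
opening: 0.07
```

Emit:
carry_out([
  {"translation":[-44.2,-13.3,-0.6],"delta_rot":[-0.001,0,0.038]},
  {"translation":[-44.7,-11.6,-0.6],"delta_rot":[-0.001,0,0.038]},
  {"translation":[-45.1,-9.9,-0.6],"delta_rot":[-0.001,0,0.038]},
  {"translation":[-45.4,-8.1,-0.7],"delta_rot":[-0.001,0,0.038]},
  {"translation":[0,0,0],"delta_rot":[0,0,0]},
])

```text
t: 13.3
tcp_pos: [0.515, -0.343, 0.2215]
ee_rot: [0.0, 0.766, 0.643, -0.001]
contact_force: [0.3, 0.4, -0.4]
opening: 0.07
```

Emit:
carry_out([
  {"translation":[0,0,0],"delta_rot":[0,0,0]},
])

```text
t: 13.4
tcp_pos: [0.5162, -0.3393, 0.2216]
ee_rot: [-0.0, 0.765, 0.644, -0.0]
contact_force: [0.0, 0.2, 0.4]
opening: 0.0705
```

Run:
```python
from h import *
import pickle
s=st()
p,d=manip.capture("wrist");save(p,"w11.png");np.save("pics/w11.npy",d);pickle.dump(s,open("pics/w11.pkl","wb"))
C=cloud("wrist",d,s);h=cv2.cvtColor(p,cv2.COLOR_RGB2HSV)
m=cv2.inRange(h,(3,120,60),(16,255,255));n,l,stt,ce=cv2.connectedComponentsWithStats(m)
for i in range(1,n):
    if stt[i,4]<200: continue
    P=C[l==i];zt=np.percentile(P[:,2],90);Q=P[abs(P[:,2]-zt)<.003];r=cv2.minAreaRect((Q[:,:2]*1000).astype(np.float32))
    print(ce[i],stt[i],zt,r)
    u=int(ce[i][0])
    for v in range(stt[i,1]-4,stt[i,1]+stt[i,3]+4,4): print(v,np.median(C[v,u-4:u+5],axis=0).round(4))
```

```text
t 13.4 tcp [ 0.5162 -0.3393  0.2216] jawyaw -9.79 z [-0.0006  0.0001 -1.    ] F [0.0497 0.2485 0.4363] M [-0.1307  0.1014 -0.066 ] open 0.07049322958573183 q [-0.6883  0.4741  1.5689 -0.0004  1.0991 -0.5172]
[320.9579 199.5826] [ 297  179   49   41 1780] 0.1087363742724072 ((517.554443359375, -315.8319091796875), (23.203887939453125, 39.33298873901367), 82.09367370605469)
175 [ 0.5192 -0.299   0.0061]
179 [ 0.5185 -0.3031  0.0057]
183 [ 0.519  -0.3018  0.0725]
187 [ 0.5186 -0.3044  0.0815]
191 [ 0.5186 -0.3051  0.1068]
195 [ 0.5181 -0.3083  0.1084]
199 [ 0.5175 -0.3114  0.1079]
203 [ 0.517  -0.3146  0.1081]
207 [ 0.5164 -0.3174  0.1084]
211 [ 0.5158 -0.3211  0.1083]
215 [ 0.5153 -0.3241  0.1082]
219 [ 0.5146 -0.3279  0.106 ]
223 [ 0.5099 -0.3518  0.0008]
```

View pics/w11.png

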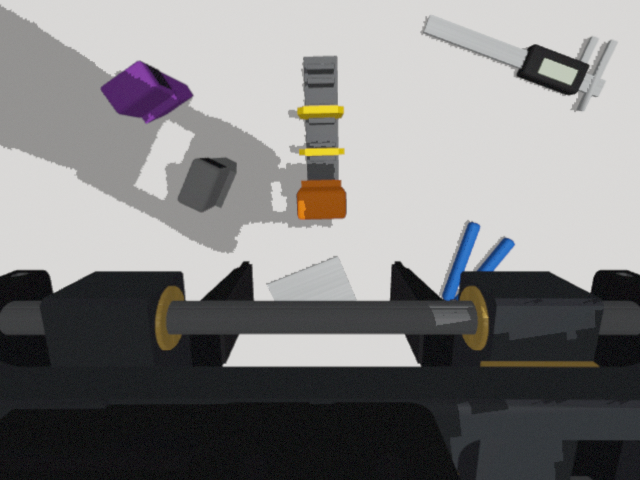

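The orange wedge head is at image (321,200). The yellow shims are behind it and the grey and purple look-alikes at (207,183) and (147,92). Enlarged crop to confirm and descent plan.

Run:
```python
from h import *
p=cv2.imread("pics/w11.png")[:,:,::-1];save(p,"w11z.png",(90,40,370,250),2.8)
plan([0.5176,-0.3160,0.130],Rtool(-9.8))
```

```text
n rows 3 rot/row [-0.0001  0.      0.0005]
  row 1 transl [7.5, -0.9, 30.6] rot [-0.0, 0.0, 0.0]
  row 2 transl [7.5, -0.9, 30.6] rot [-0.0, 0.0, 0.0]
  row 3 transl [7.5, -0.9, 30.6] rot [-0.0, 0.0, 0.0]
```

View pics/w11z.png

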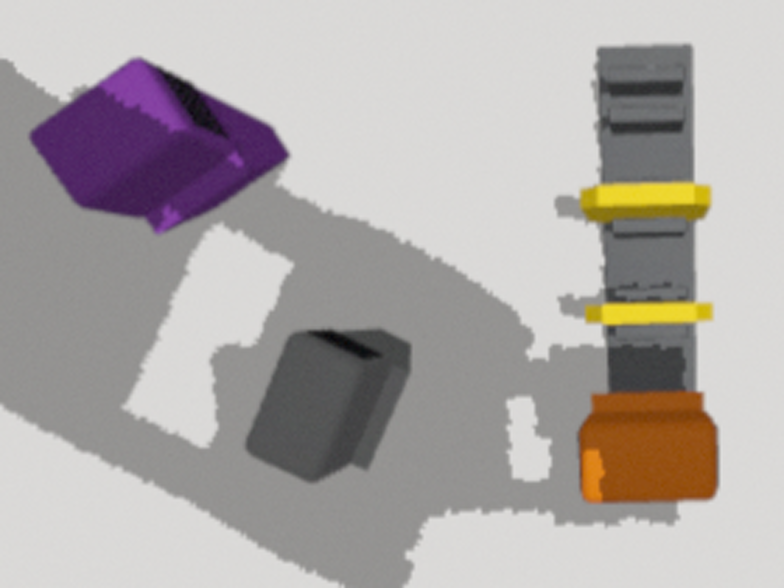

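Confirmed: the orange one standing in the rack. Descending to grip.

Emit:
carry_out([
  {"translation":[7.5,-0.9,30.6],"delta_rot":[0,0,0]},
  {"translation":[7.5,-0.9,30.6],"delta_rot":[0,0,0]},
  {"translation":[7.5,-0.9,30.4],"delta_rot":[0,0,0]},
  {"translation":[0,0,0],"delta_rot":[0,0,0]},
  {"translation":[0,0,0],"delta_rot":[0,0,0]},
])

```text
t: 13.95
tcp_pos: [0.5182, -0.3163, 0.1312]
ee_rot: [0.0, 0.764, 0.645, 0.0]
contact_force: [-0.3, 0.4, 0.1]
opening: 0.07
```

Emit:
carry_out([
  {"translation":[0,0,30],"delta_rot":[0,0,0]},
  {"translation":[0,0,20],"delta_rot":[0,0,0]},
  {"translation":[0,0,8],"delta_rot":[0,0,0]},
  {"translation":[0,0,0],"delta_rot":[0,0,0]},
])

```text
t: 14.35
tcp_pos: [0.5178, -0.3176, 0.0732]
ee_rot: [0.001, 0.765, 0.644, 0.0]
contact_force: [0.8, -0.0, -0.7]
opening: 0.07
```

Emit:
carry_out([
  {"translation":[0,0,0],"delta_rot":[0,0,0]},
  {"translation":[0,0,0],"delta_rot":[0,0,0]},
  {"translation":[0,0,0],"delta_rot":[0,0,0]},
  {"translation":[0,0,0],"delta_rot":[0,0,0]},
  {"translation":[0,0,0],"delta_rot":[0,0,0]},
], gripper=30, force=60)

```text
t: 14.85
tcp_pos: [0.5175, -0.3176, 0.073]
ee_rot: [0.001, 0.765, 0.644, 0.0]
contact_force: [-0.5, 0.2, 3.6]
opening: 0.0396
```

Run:
```python
from h import *
st()
```

```text
t 14.85 tcp [ 0.5175 -0.3176  0.073 ] jawyaw -9.8 z [ 0.0011 -0.0008 -1.    ] F [-0.5436  0.2437  3.5815] M [0.0652 0.1405 0.0411] open 0.03964382671773846 q [-0.6593  0.6338  1.7361  0.0001  0.7704 -0.4882]
```

Gripped (opening 39.6 mm). Lift and carry to above the gap.

Run:
```python
from h import *
s=manip.read_state()
Rt=Rtool(YAW)
hov=tcp_for([-10.4,0,67],J(0,0.7,88),Rt);print(hov)
plan(hov,Rt,frm=(s["tcp_pos"]+[0,0,.115],Rq(s["ee_rot"])),step=46)
```

```text
[0.6323 0.0992 0.185 ]
n rows 10 rot/row [ 0.0001  0.0001 -0.0342]
  row 1 transl [43.0, 4.2, 0.3] rot [0.0, 0.0, -0.034]
  row 2 transl [42.9, 5.7, 0.3] rot [0.0, 0.0, -0.034]
  row 3 transl [42.6, 7.1, 0.3] rot [0.0, 0.0, -0.034]
  row 4 transl [42.4, 8.6, 0.3] rot [0.0, 0.0, -0.034]
  row 5 transl [42.1, 10.0, 0.3] rot [0.0, 0.0, -0.034]
  row 6 transl [41.7, 11.5, 0.3] rot [0.0, 0.0, -0.034]
  row 7 transl [41.3, 12.9, 0.3] rot [0.0, 0.0, -0.034]
  row 8 transl [40.8, 14.3, 0.3] rot [0.0, 0.0, -0.034]
  row 9 transl [40.3, 15.7, 0.3] rot [0.0, 0.0, -0.034]
  row 10 transl [39.7, 17.1, 0.3] rot [0.0, 0.0, -0.034]
```

Emit:
carry_out([
  {"translation":[0,0,-8],"delta_rot":[0,0,0]},
  {"translation":[0,0,-17],"delta_rot":[0,0,0]},
  {"translation":[0,0,-30],"delta_rot":[0,0,0]},
  {"translation":[0,0,-35],"delta_rot":[0,0,0]},
  {"translation":[0,0,-25],"delta_rot":[0,0,0]},
])

```text
t: 15.35
tcp_pos: [0.5174, -0.3176, 0.1902]
ee_rot: [0.001, 0.765, 0.644, 0.0]
contact_force: [0.2, -0.4, -1.4]
opening: 0.0399
```

Emit:
carry_out([
  {"translation":[43,4.2,0.3],"delta_rot":[0,0,-0.034]},
  {"translation":[42.9,5.7,0.3],"delta_rot":[0,0,-0.034]},
  {"translation":[42.6,7.1,0.3],"delta_rot":[0,0,-0.034]},
  {"translation":[42.4,8.6,0.3],"delta_rot":[0,0,-0.034]},
  {"translation":[42.1,10,0.3],"delta_rot":[0,0,-0.034]},
])

```text
t: 15.85
tcp_pos: [0.5748, -0.1073, 0.1866]
ee_rot: [0.001, 0.707, 0.707, 0.0]
contact_force: [0.9, -0.8, -1.1]
opening: 0.0397
```

Emit:
carry_out([
  {"translation":[41.7,11.5,0],"delta_rot":[0,0,-0.034]},
  {"translation":[41.3,12.9,0],"delta_rot":[0,0,-0.034]},
  {"translation":[40.8,14.3,0],"delta_rot":[0,0,-0.034]},
  {"translation":[40.3,15.7,0],"delta_rot":[0,0,-0.034]},
  {"translation":[39.7,17.1,0],"delta_rot":[0,0,-0.034]},
])

```text
t: 16.35
tcp_pos: [0.6326, 0.1012, 0.1866]
ee_rot: [0.0, 0.644, 0.765, 0.0]
contact_force: [0.6, 0.3, -0.9]
opening: 0.0401
```

Emit:
carry_out([
  {"translation":[0,0,0],"delta_rot":[0,0,0]},
  {"translation":[0,0,0],"delta_rot":[0,0,0]},
  {"translation":[0,0,0],"delta_rot":[0,0,0]},
])

```text
t: 16.65
tcp_pos: [0.6322, 0.0985, 0.1862]
ee_rot: [0.0, 0.645, 0.764, -0.0]
contact_force: [0.8, -0.6, -0.4]
opening: 0.0398
```

Run:
```python
from h import *
import pickle
s=st()
p,d=manip.capture("wrist");save(p,"w12.png");np.save("pics/w12.npy",d);pickle.dump(s,open("pics/w12.pkl","wb"))
C=cloud("wrist",d,s);h=cv2.cvtColor(p,cv2.COLOR_RGB2HSV)
p2,d2=manip.capture("scene");save(p2,"s12.png",(300,140,460,300),4.5)
m=cv2.inRange(h,(3,120,60),(16,255,255))
P=C[m>0];T=Rq(s["ee_rot"]).inv().apply(P-s["tcp_pos"])*1000
k=(T[:,2]>-60)&(T[:,2]<80)&(abs(T[:,1])<30);T=T[k];print(len(T))
for z in range(-40,75,6):
    q=T[abs(T[:,2]-z)<3]
    if len(q)>5: print(z,len(q),"tool x",np.percentile(q[:,0],[5,50,95]).round(2),"y",np.percentile(q[:,1],[2,98]).round(1))
for v in range(130,262,4):
    q=np.median(C[v,315:326],axis=0); print(v,toJ(q).round(1).tolist(),p[v,320].tolist())
Rt=Rtool(YAW);plan(tcp_for([-10.4,0,67],J(0,0.7,88),Rt),Rt)
```

```text
t 16.65 tcp [0.6322 0.0985 0.1862] jawyaw 9.64 z [ 0.0004 -0.0007 -1.    ] F [ 0.7965 -0.6456 -0.3879] M [-0.1109  0.0604 -0.0016] open 0.03979406196283745 q [ 0.0518  0.5395  1.5528 -0.0008  1.049  -0.116 ]
4715
-34 2076 tool x [ 6.43 10.72 13.99] y [-21.1  16.5]
-28 437 tool x [13.46 14.04 14.37] y [-20.8  16.4]
-22 387 tool x [13.38 13.99 14.32] y [-20.8  16.5]
-16 340 tool x [13.31 13.99 14.29] y [-21.   16.4]
-10 311 tool x [13.48 13.97 14.27] y [-20.4  16.4]
-4 215 tool x [13.38 13.96 14.28] y [-20.7  15.7]
2 845 tool x [13.33 16.18 19.  ] y [-19.   14.7]
8 54 tool x [17.97 18.2  18.38] y [-16.7  13. ]
56 50 tool x [5.31 5.62 5.93] y [-17.   14.6]
130 [-3.0, 90.6, 68.1] [35, 174, 200]
134 [-3.0, 87.9, 67.7] [35, 173, 199]
138 [-3.0, 85.2, 68.2] [30, 173, 200]
142 [-3.1, 82.4, 67.4] [33, 174, 200]
146 [-3.1, 79.7, 67.3] [21, 171, 199]
150 [-3.1, 77.0, 67.4] [29, 172, 199]
154 [-3.1, 74.2, 67.0] [28, 173, 199]
158 [-3.1, 71.5, 67.7] [35, 161, 188]
162 [-3.1, 68.7, 67.4] [11, 111, 133]
166 [-3.2, 65.8, 67.5] [18, 112, 134]
170 [-3.2, 63.0, 67.8] [26, 114, 134]
174 [-3.2, 60.2, 67.
[... 203 characters left out ...]
31]
198 [-3.3, 41.4, 57.0] [129, 25, 19]
202 [-3.3, 38.4, 56.9] [130, 32, 30]
206 [-3.4, 35.5, 58.6] [54, 51, 54]
210 [-3.4, 32.6, 58.5] [50, 53, 55]
214 [-3.4, 29.7, 58.9] [105, 39, 40]
218 [-3.5, 26.1, 57.0] [127, 19, 17]
222 [-3.4, 23.1, 58.3] [159, 124, 29]
226 [-3.5, 20.1, 58.4] [165, 144, 30]
230 [-3.5, 14.9, 49.8] [149, 127, 28]
234 [-4.7, 0.1, -0.1] [115, 110, 111]
238 [-3.7, -0.3, 15.3] [53, 50, 55]
242 [-3.7, -0.2, 29.8] [51, 50, 52]
246 [-3.1, 28.7, 150.1] [134, 70, 15]
250 [-3.1, 28.0, 155.3] [149, 78, 16]
254 [-3.1, 25.8, 155.1] [149, 78, 17]
258 [-3.1, 23.6, 155.3] [145, 79, 23]
n rows 1 rot/row [ 0.0005  0.0007 -0.0037]
  row 1 transl [1.1, 0.2, 1.2] rot [0.001, 0.001, -0.004]
```

View pics/w12.png

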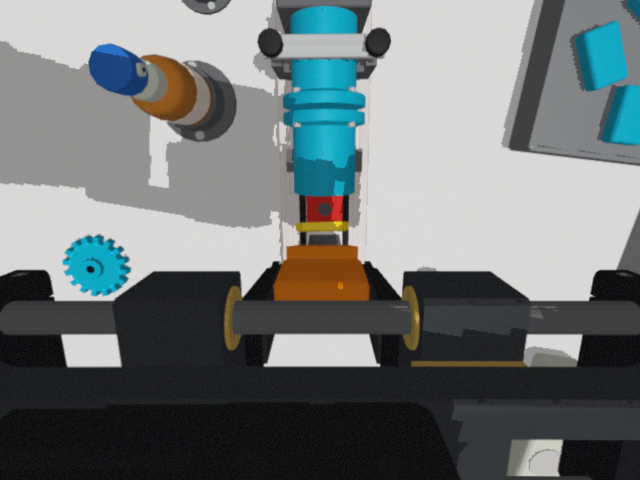

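View pics/s12.png

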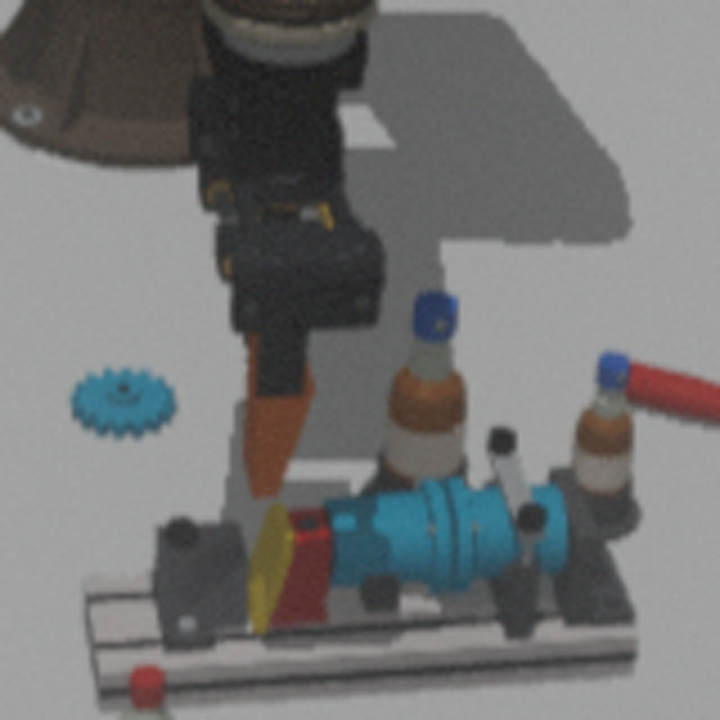

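In hand: the wedge's flat face is at tool x = -10.05 mm, upright, hanging over the gap at scene crop (263,490). Plan the fine alignment.

Run:
```python
from h import *
Rt=Rtool(YAW);plan(tcp_for([-10.05,0,67],J(1.5,0.7,56),Rt),Rt)
s=manip.read_state();print(toJ(s["tcp_pos"]+Rq(s["ee_rot"]).apply([-.01005,0,.067])))
```

```text
n rows 1 rot/row [ 0.0005  0.0007 -0.0037]
  row 1 transl [0.8, 1.6, 33.2] rot [0.001, 0.001, -0.004]
[-0.1658 -0.0941 89.2513]
```

Emit:
carry_out([
  {"translation":[0.8,1.6,13],"delta_rot":[0.001,0.001,-0.003]},
  {"translation":[0,0,12],"delta_rot":[0,0,0]},
  {"translation":[0,0,8],"delta_rot":[0,0,0]},
  {"translation":[0,0,0],"delta_rot":[0,0,0]},
  {"translation":[0,0,0],"delta_rot":[0,0,0]},
])

```text
t: 17.25
tcp_pos: [0.6339, 0.1003, 0.1527]
ee_rot: [-0.001, 0.644, 0.765, -0.0]
contact_force: [-0.4, 0.3, -0.9]
opening: 0.0398
```

Run:
```python
from h import *
s=st()
print(toJ(s["tcp_pos"]+Rq(s["ee_rot"]).apply([-.01005,0,.067])))
p2,d2=manip.capture("scene");save(p2,"s13.png",(330,220,410,300),9)
p,d=manip.capture("wrist");C=cloud("wrist",d,s)
for v in range(214,262,3):
    q=np.median(C[v,315:326],axis=0); print(v,toJ(q).round(1).tolist(),p[v,320].tolist())
```

```text
t 17.25 tcp [0.6339 0.1003 0.1527] jawyaw 9.85 z [-0.0011  0.0003 -1.    ] F [-0.4428  0.2868 -0.9267] M [-0.1196  0.0066 -0.0105] open 0.03977995521552253 q [ 0.054   0.5777  1.5806  0.0004  0.9843 -0.1181]
[ 1.6677  1.8942 55.6886]
214 [-1.4, 36.6, 58.4] [51, 51, 56]
217 [-1.4, 34.8, 58.9] [50, 50, 53]
220 [-1.4, 32.6, 58.7] [49, 51, 56]
223 [-1.5, 30.7, 59.0] [48, 51, 54]
226 [-1.4, 28.5, 57.6] [86, 43, 43]
229 [-1.5, 26.1, 57.0] [131, 26, 21]
232 [-1.4, 24.0, 57.1] [129, 34, 19]
235 [-1.5, 22.1, 58.0] [166, 145, 28]
238 [-1.5, 20.3, 58.6] [166, 145, 31]
241 [-1.5, 18.3, 59.2] [164, 144, 49]
244 [-1.8, 0.5, -0.4] [142, 129, 123]
247 [-1.1, 30.8, 121.3] [147, 78, 18]
250 [-1.1, 29.5, 121.9] [149, 79, 17]
253 [-1.2, 27.8, 122.3] [151, 82, 25]
256 [-1.1, 26.0, 121.8] [149, 80, 15]
259 [-1.1, 25.8, 125.7] [130, 65, 4]
```

View pics/s13.png

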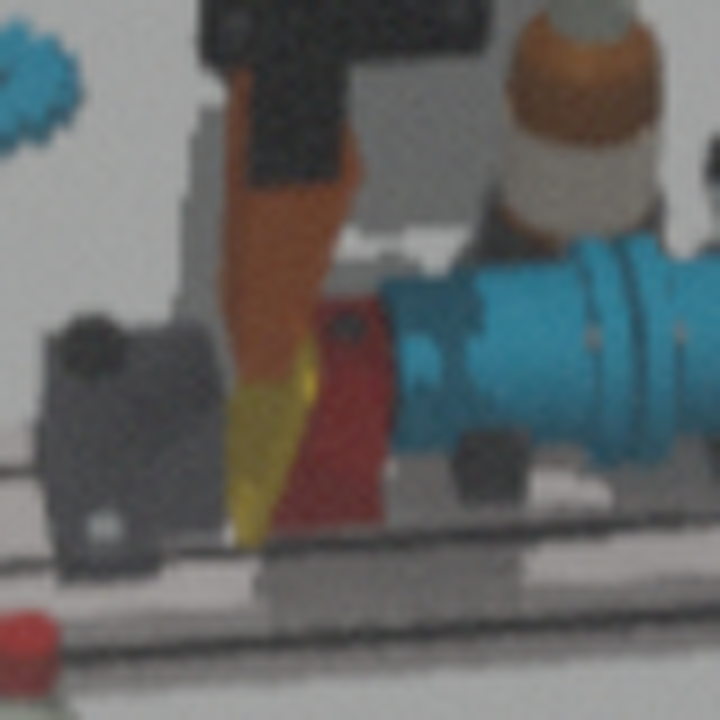

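The wedge tip is about to enter between stop and shim. Correct 1.2 mm towards the stop and descend gently.

Emit:
carry_out([
  {"translation":[-1.3,0,2],"delta_rot":[0,0,0]},
  {"translation":[0,0,3],"delta_rot":[0,0,0]},
  {"translation":[0,0,3],"delta_rot":[0,0,0]},
  {"translation":[0,0,2],"delta_rot":[0,0,0]},
  {"translation":[0,0,0],"delta_rot":[0,0,0]},
])

```text
t: 17.85
tcp_pos: [0.6339, 0.0991, 0.1426]
ee_rot: [-0.001, 0.644, 0.765, -0.0]
contact_force: [0.1, -0.3, -0.7]
opening: 0.0395
```

Run:
```python
from h import *
s=st()
print(toJ(s["tcp_pos"]+Rq(s["ee_rot"]).apply([-.01005,0,.067])))
```

```text
t 17.85 tcp [0.6339 0.0991 0.1426] jawyaw 9.85 z [-0.0011  0.0003 -1.    ] F [ 0.1138 -0.2722 -0.6824] M [-0.0618  0.1018  0.0328] open 0.03954547051834589 q [ 0.0521  0.5888  1.5902  0.0005  0.9637 -0.1202]
[ 1.5345  0.6975 45.6081]
```

Emit:
carry_out([
  {"translation":[-0.3,0,2],"delta_rot":[0,0,0]},
  {"translation":[0,0,2],"delta_rot":[0,0,0]},
  {"translation":[0,0,2],"delta_rot":[0,0,0]},
  {"translation":[0,0,2],"delta_rot":[0,0,0]},
  {"translation":[0,0,0],"delta_rot":[0,0,0]},
])

```text
t: 18.35
tcp_pos: [0.6342, 0.0988, 0.1348]
ee_rot: [-0.0, 0.644, 0.765, -0.0]
contact_force: [0.4, -0.3, -0.6]
opening: 0.04
```

Emit:
carry_out([
  {"translation":[0,0,2],"delta_rot":[0,0,0]},
  {"translation":[0,0,2],"delta_rot":[0,0,0]},
  {"translation":[0,0,2],"delta_rot":[0,0,0]},
  {"translation":[0,0,0],"delta_rot":[0,0,0]},
])

```text
t: 18.75
tcp_pos: [0.6341, 0.0988, 0.1286]
ee_rot: [-0.0, 0.644, 0.765, -0.0]
contact_force: [0.3, -0.9, -1.4]
opening: 0.04
```

Run:
```python
from h import *
s=st()
print(toJ(s["tcp_pos"]+Rq(s["ee_rot"]).apply([-.01005,0,.067])))
p2,d2=manip.capture("scene");save(p2,"s14.png",(330,220,410,300),9)
```

```text
t 18.75 tcp [0.6341 0.0988 0.1286] jawyaw 9.85 z [-0.0009  0.0003 -1.    ] F [ 0.2573 -0.8516 -1.412 ] M [-0.3396 -0.0033  0.0074] open 0.04003824618166456 q [ 0.0516  0.6048  1.6025  0.0005  0.9353 -0.1206]
[ 1.5977  0.3652 31.6214]
```

View pics/s14.png

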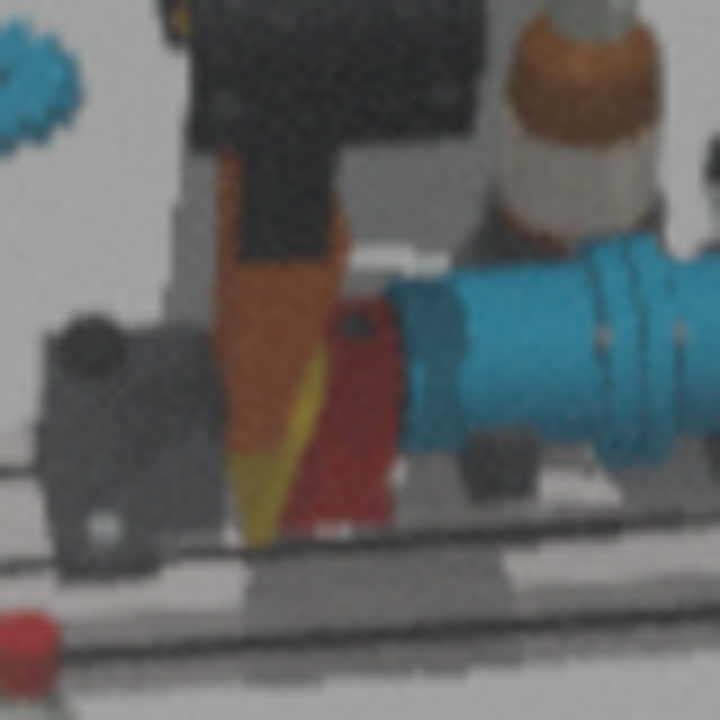

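The wedge is in the gap and the carriage is closing (red block moved right in the crop). Continue down in small steps, watching force.

Emit:
carry_out([
  {"translation":[0,0,1.5],"delta_rot":[0,0,0]},
  {"translation":[0,0,1.5],"delta_rot":[0,0,0]},
  {"translation":[0,0,1.5],"delta_rot":[0,0,0]},
  {"translation":[0,0,0],"delta_rot":[0,0,0]},
])

```text
t: 19.2
tcp_pos: [0.6341, 0.0988, 0.1243]
ee_rot: [-0.0, 0.644, 0.765, -0.0]
contact_force: [0.3, -0.7, -1.6]
opening: 0.0399
```

Emit:
carry_out([
  {"translation":[0,0,1.5],"delta_rot":[0,0,0]},
  {"translation":[0,0,1.5],"delta_rot":[0,0,0]},
  {"translation":[0,0,0],"delta_rot":[0,0,0]},
])

```text
t: 19.5
tcp_pos: [0.6344, 0.0986, 0.122]
ee_rot: [0.0, 0.644, 0.765, 0.0]
contact_force: [0.4, -2.7, 4.9]
opening: 0.0399
```

Run:
```python
from h import *
s=st()
print(toJ(s["tcp_pos"]+Rq(s["ee_rot"]).apply([-.01005,0,.067])))
```

```text
t 19.5 tcp [0.6344 0.0986 0.122 ] jawyaw 9.85 z [ 0.0004  0.0001 -1.    ] F [ 0.4369 -2.6797  4.9053] M [-0.6208  0.1097 -0.0247] open 0.039931509236712785 q [ 0.0514  0.6125  1.6081  0.0001  0.9206 -0.1206]
[ 2.0189  0.1066 24.9584]
```

Jamming begins with the tip 25 mm up, as predicted. Press firmly in steps.

Emit:
carry_out([
  {"translation":[0,0,1],"delta_rot":[0,0,0]},
  {"translation":[0,0,1],"delta_rot":[0,0,0]},
  {"translation":[0,0,0],"delta_rot":[0,0,0]},
])

```text
t: 19.8
tcp_pos: [0.6349, 0.0985, 0.1213]
ee_rot: [0.001, 0.644, 0.765, 0.001]
contact_force: [-2.1, -4.4, 15.4]
opening: 0.04
```

Emit:
carry_out([
  {"translation":[0,0,1],"delta_rot":[0,0,0]},
  {"translation":[0,0,0],"delta_rot":[0,0,0]},
])

```text
t: 20.0
tcp_pos: [0.6351, 0.0985, 0.1211]
ee_rot: [0.001, 0.644, 0.765, 0.001]
contact_force: [-2.8, -5.5, 20.9]
opening: 0.0399
```

Run:
```python
from h import *
s=st()
print(toJ(s["tcp_pos"]+Rq(s["ee_rot"]).apply([-.01005,0,.067])))
p2,d2=manip.capture("scene");save(p2,"s15.png",(330,220,430,300),7.5)
p,d=manip.capture("wrist");save(p,"w15.png",(230,20,430,290),2.2);C=cloud("wrist",d,s)
print(proj("wrist",np.array([J(0,0,52)]),s))
for v in range(150,262,4):
    q=np.median(C[v,318:328],axis=0); print(v,toJ(q).round(1).tolist(),p[v,322].tolist())
```

```text
t 20.0 tcp [0.6351 0.0985 0.1211] jawyaw 9.85 z [ 0.003   0.0001 -1.    ] F [-2.786  -5.5315 20.9232] M [-0.7056  0.9736  0.0603] open 0.03989009206769728 q [ 0.0512  0.6134  1.609  -0.      0.9162 -0.1207]
[ 2.7944 -0.128  24.1094]
[[320.6033 275.7368]]
150 [1.1, 76.2, 67.8] [41, 181, 206]
154 [1.1, 74.2, 67.9] [37, 180, 205]
158 [1.1, 72.1, 68.3] [42, 181, 206]
162 [1.1, 70.0, 67.5] [47, 183, 207]
166 [1.1, 67.9, 68.2] [44, 181, 207]
170 [1.1, 65.8, 67.5] [42, 183, 207]
174 [1.1, 63.6, 67.4] [47, 184, 209]
178 [1.1, 61.5, 67.8] [24, 129, 151]
182 [1.1, 59.4, 67.8] [17, 109, 132]
186 [1.1, 57.2, 68.0] [18, 109, 132]
190 [1.1, 55.1, 68.2] [20, 109, 132]
194 [0.6, 53.0, 67.9] [20, 108, 132]
198 [1.1, 50.8, 67.8] [18, 110, 132]
202 [1.1, 48.7, 68.1] [53, 98, 118]
206 [1.2, 44.6, 57.2] [133, 28, 25]
210 [1.2, 42.3, 57.0] [119, 26, 25]
214 [1.1, 40.2, 59.0] [54, 55, 55]
218 [1.2, 37.8, 58.9] [55, 56, 58]
222 [1.1, 35.6, 59.2] [50, 48, 52]
226 [1.2, 33.3, 58.8] [54, 52, 56]
230 [1.2, 30.3, 56.9] [127, 23, 19]
234 [1.2, 28.0, 56.8] [133, 46, 20]
238 [1.1, 25.7, 58.4] [167, 146, 35]
242 [1.1, 23.5, 58.7] [165, 145, 31]
246 [1.0, 28.0, 84.9] [138, 79, 20]
250 [0.9, 27.4, 90.4] [148, 79, 12]
254 [1.0, 25.3, 90.1] [150, 79, 17]
258 [1.0, 23.2, 90.3] [144, 75, 15]
```

View pics/s15.png

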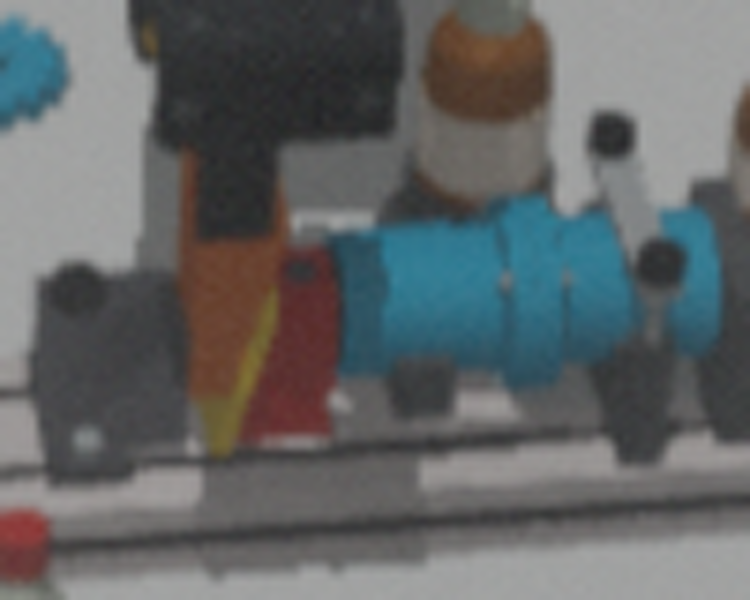

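View pics/w15.png

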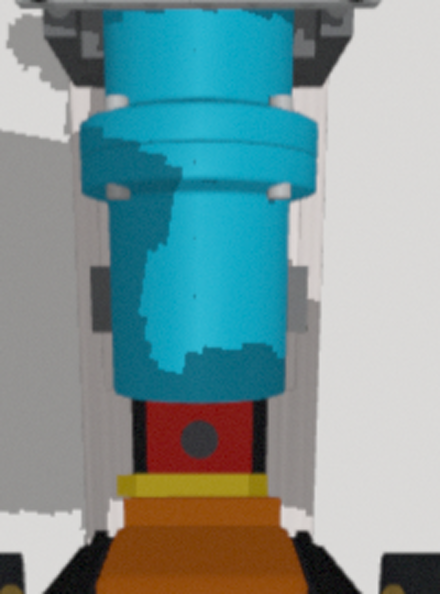

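The halves look closed: the flange dark gap is gone and the duct end moved 3.9 mm. There is no slip (head-to-TCP offset unchanged). A bit firmer.

Emit:
carry_out([
  {"translation":[0,0,1],"delta_rot":[0,0,0]},
  {"translation":[0,0,1],"delta_rot":[0,0,0]},
  {"translation":[0,0,0],"delta_rot":[0,0,0]},
  {"translation":[0,0,0],"delta_rot":[0,0,0]},
])

```text
t: 20.5
tcp_pos: [0.6353, 0.0985, 0.1207]
ee_rot: [0.002, 0.644, 0.765, 0.001]
contact_force: [-6.1, -4.5, 35.1]
opening: 0.04
```

Run:
```python
from h import *
s=st()
print(toJ(s["tcp_pos"]+Rq(s["ee_rot"]).apply([-.01005,0,.067])))
for n in ["scene","top","wrist"]:
    p,d=manip.capture(n)
    if n=="wrist": save(p,"w16.png",(270,60,380,160),6);C=cloud("wrist",d,s); print([toJ(np.median(C[v,318:328],axis=0)).round(1).tolist() for v in (202,204,206,222,238,254)])
    elif n=="scene": save(p,"s16.png",(130,150,550,390),1.9)
```

```text
t 20.5 tcp [0.6353 0.0985 0.1207] jawyaw 9.86 z [ 0.0044  0.0002 -1.    ] F [-6.0977 -4.5354 35.1339] M [-0.8041  1.8608  0.1096] open 0.04002868451893363 q [ 0.0512  0.6138  1.6097 -0.0001  0.9137 -0.1208]
[ 3.1355 -0.1973 23.7028]
[[1.4, 48.5, 68.0], [1.5, 45.9, 57.3], [1.4, 44.6, 56.8], [1.4, 35.6, 59.0], [1.5, 25.6, 58.1], [1.2, 25.3, 89.9]]
```

View pics/w16.png

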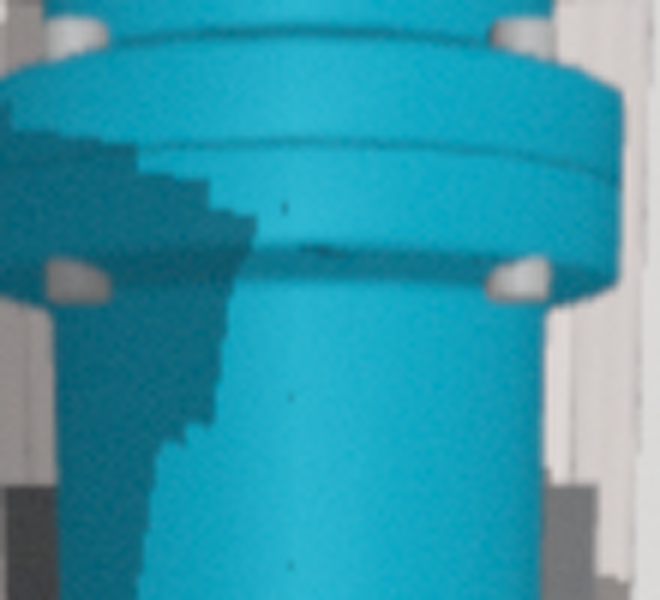

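View pics/s16.png

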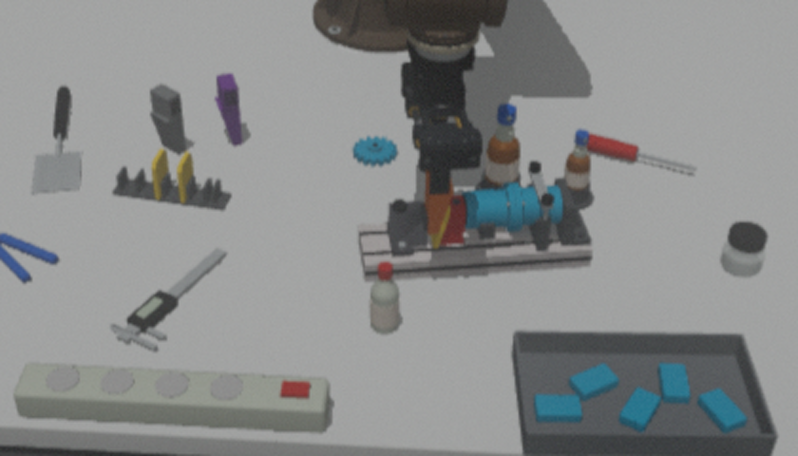

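Flange faces are in contact with only a hairline seam (crop row 145). The wedge is stiff under 35 N with its tip about 24 mm above the bed, so about 28 mm of blade is below the stop's top. Everything else is undisturbed. Check it holds steady, then hand in.

Emit:
carry_out([
  {"translation":[0,0,0],"delta_rot":[0,0,0]},
  {"translation":[0,0,0],"delta_rot":[0,0,0]},
  {"translation":[0,0,0],"delta_rot":[0,0,0]},
])

```text
t: 20.95
tcp_pos: [0.6353, 0.0985, 0.1207]
ee_rot: [0.002, 0.644, 0.765, 0.001]
contact_force: [-6.8, -5.7, 34.6]
opening: 0.0397
```

Run:
```python
from h import *
s=st()
print(manip.close_job())
```

```text
t 20.95 tcp [0.6353 0.0985 0.1207] jawyaw 9.86 z [ 0.0044  0.0002 -1.    ] F [-6.7922 -5.6616 34.5816] M [-0.8328  1.8439  0.0877] open 0.03967173484455544 q [ 0.0512  0.6137  1.6097 -0.0001  0.9137 -0.1208]
the job is handed in; nothing more can be done
None
```

The job is done and was handed in at about 21 s, with the arm still gripping the wedge head and pressing down.

- **Spray:** I pressed the larger bottle's blue head down to its hard stop, and a picture afterwards showed it back up at 145 mm. The wrist force peaked at about 45 N at the stop. That was fingertip contact, well under the 120 N wrist limit, though above the 40 N figure given for the arm and gripper body.
- **Shim:** I leaned one yellow shim flat against the red push face. It sits about 1.3 mm off centre sideways. The other two stayed in the rack.
- **Wedge:** I pushed the orange wedge down along the stop until it jammed. The tip is about 24 mm above the bed, so about 28 mm of blade is below the stop's top (16.5 mm was needed).
- **Closing:** The duct's near half moved 3.5–4 mm, and only a hairline seam shows between the flanges.
- **Last check:** The push was steady at about 35 N with no slip of the wedge in the grip. Nothing else on the bench looked disturbed.

One check disagreed: a tilted camera view put the stop face about 2.5 mm off. The other views, and contact at the predicted heights, supported the position I used.

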